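Sort battery packs by weight and set the charger

ROBOT

A 7-joint arm with a two-finger parallel gripper is mounted at the origin on the work surface. World frame = base frame: x ahead of the robot, y to its left, z up, the work surface at z = 0. Lengths are in m, angles in rad, forces in N, time in s.
With the tool pointing down it reaches from about 0.35 to 0.9 m from the base axis. Payload 19.9 kg.
Tool frame: the origin (TCP) lies midway between the tips of the shut fingers; the grasp point (between the pads) lies 19 mm behind it; z points along the fingers, y is the line along which they close (so a half turn about z gives the same grasp; the last joint's range is limited). The gripper opens to 85 mm and grips with 20 to 120 N. Pads are 22 mm wide; open, the fingers measure 114 mm over their backs; the gripper's body (76 mm by 85 mm) begins 54 mm behind the grasp point. The pads swing forward as they close: fully open they stand 13 mm farther back than shut.
Start: joints at [-1.268, 0.417, -0.01, 1.614, 0.005, 1.111, -0.053], TCP at [0.211, 0.588, 0.231] pointing down, gripper open.
Joint ranges: [-2.81, 2.81], [-0.39, 2.02], [-1.27, 1.25], [0.06, 2.57], [-1.19, 4.33], [0.19, 2], [-2.82, 2.82]. Speed limits (rad/s): [1.89, 1.89, 2.39, 2.39, 3.01, 3.01, 3.01].

INTERFACE

Orientations are given as a rotation vector (axis times angle).
In Python, from workcell import manip, cams gives the robot as it stands.
- The arm moves only by the shell command python3 -m pendant 'ROWS' [FORCE]. ROWS is JSON, a list of rows, each an object with "fingers": the finger opening in cm, from 0 to 8.54; "slide": the shift along the tool's x, y, z in cm, a list of three; "yaw": the turn about the tool's z in units of 5 degrees (1.0 is 5 degrees). A call has 1 to 20 rows; each row shifts and turns the commanded pose from where the row before left it, along the tool's axes as they then stand; what a row does not reach is not made up. A row lasts 1/8 s, in which the tool goes at most 62.5 mm and 10.7 degrees, less where a joint would pass 70% of its speed; a pose out of reach is approached as far as the arm can. A call with a gripper value outside its range is refused whole. The fingers move at their own pace and stop on an object; FORCE is the grip in N (left out, the last holds). Time passes only in rows, so rows that do not move let the fingers close. It gives the time, the measured TCP pose, the force, the opening and the grip force at its end, in the units of the state.
- manip.get_obs(): the state, without advancing time (a new reading comes with each control period).
- cams.get_image(name): name is "scene" or "side" or "wrist"; returns the picture (384x512x3 uint8, red, green, blue); there is no depth.
- cams.camera_params(name): a dict with "vertical_fov" (degrees; the focal length in pixels is half the picture's height over the tangent of half this angle, whatever the lens; pixels are square), "cx", "cy" (the principal point, pixels), "R" (3x3) and "t" (3): a world point X has camera coordinates R X + t. Camera axes: x right, y down, z forward; pixel columns grow to the right and rows downward; lengths in m; the calibration is good to about 2 mm. A picture is of the moment at which its call begins: read the wrist's pose just before it. camera_params takes no time and is no camera call; for the wrist camera it gives the pose at the moment of the call.
- manip.sign_off(): hands the job in; it is judged then, once.
The state is a dict: "time_s": time; "qpos": joint angles; "joint_velocities": joint speeds; "joint_torque": joint torques, N m; "position": TCP position; "orientation": TCP orientation; "wrist_force": force on the tool from outside, world axes, zero at the start; "wrist_torque": the same for the moment, N m; "finger_gap": finger opening in m; "grip_force": force on a finger pad.
Only numpy, scipy, OpenCV 4.12 (cv2) and the standard library are available. Lean on these libraries where they do the work, as an engineer would, in place of code of your own. Each camera call takes 0.05 s, during which the arm holds its last target. There are 200 camera calls.

TASK

Lift each battery pack on the repair bench to feel whether it is filled with cells or just an empty shell: lay every filled one flat in the low metal charging tray, side by side, and put every empty shell into the large empty green reject bin (not the small stock bins). When all are sorted, turn the grey dial on the control box anticlockwise until you feel its stop, then turn it back clockwise one click for each filled pack in the tray and let it rest on that click; last, press the start button fully down and release it. Leave the other things on the bench where they are.

Things in the scene. Friction and masses are not known exactly. Their poses are not given: they have to be found in the camera images.
- pack_a: battery pack, a black 90 x 44 x 32 mm block (its own x, y, z; white label and four contacts on the +z face); origin at its centre. It is either filled with cells (280 to 320 g) or an empty shell (65 to 75 g); the two look exactly alike and any pack may lie at any place, so it has to be lifted to know. Four to six packs are there, at most four of them filled; the rest are absent
- pack_b: battery pack, a black 90 x 44 x 32 mm block (its own x, y, z; white label and four contacts on the +z face); origin at its centre. It is either filled with cells (280 to 320 g) or an empty shell (65 to 75 g); the two look exactly alike and any pack may lie at any place, so it has to be lifted to know. Four to six packs are there, at most four of them filled; the rest are absent
- pack_c: battery pack, a black 90 x 44 x 32 mm block (its own x, y, z; white label and four contacts on the +z face); origin at its centre. It is either filled with cells (280 to 320 g) or an empty shell (65 to 75 g); the two look exactly alike and any pack may lie at any place, so it has to be lifted to know. Four to six packs are there, at most four of them filled; the rest are absent
- pack_d: battery pack, a black 90 x 44 x 32 mm block (its own x, y, z; white label and four contacts on the +z face); origin at its centre. It is either filled with cells (280 to 320 g) or an empty shell (65 to 75 g); the two look exactly alike and any pack may lie at any place, so it has to be lifted to know. Four to six packs are there, at most four of them filled; the rest are absent
- pack_e: battery pack, a black 90 x 44 x 32 mm block (its own x, y, z; white label and four contacts on the +z face); origin at its centre. It is either filled with cells (280 to 320 g) or an empty shell (65 to 75 g); the two look exactly alike and any pack may lie at any place, so it has to be lifted to know. Four to six packs are there, at most four of them filled; the rest are absent
- pack_f: battery pack, a black 90 x 44 x 32 mm block (its own x, y, z; white label and four contacts on the +z face); origin at its centre. It is either filled with cells (280 to 320 g) or an empty shell (65 to 75 g); the two look exactly alike and any pack may lie at any place, so it has to be lifted to know. Four to six packs are there, at most four of them filled; the rest are absent
- charge_tray: fixed aluminium charging tray, 235 x 195 mm outside (its x, y), inside 225 x 185 mm, inner floor 5 mm above the bench, lip only 12 mm high over the bench; origin at the centre of its underside. Room for four packs, two by two, long sides along its x
- reject_bin: fixed, large, empty green plastic bin, open on top, 210 x 190 mm outside (its x, y), 35 mm high, walls 4 mm, inner floor about 4 mm above the bench; origin at the centre of its underside
- dial_grip (a point): the point to grip the dial: on its upright axis, in its grip bar. Bar 46 mm long (along this point's x), 14 mm thick (its y), its top 11 mm above this point; below the bar a disc of 52 mm diameter whose upper face lies 20 mm under this point. The control box's top (box 130 x 170 x 45 mm, fixed) lies 30 mm under this point. A white line on the bar points along -x of this point
- dial (a joint): angle of the dial in rad, 0 at its anticlockwise end stop (white line at the long tick mark), growing clockwise seen from above; clicks 0.5236 rad (30 degrees) apart, 0 to 10, upper stop at 5.236. It snaps into the nearest click when let go; about 0.06 N m gets it over a click. It starts somewhere between clicks 5 and 10
- start_button_top (a point): centre of the top of the round white start button, 28 mm diameter, on the control box 87 mm from the dial's axis; it is pressed straight down and springs back
- start_button (a joint): travel of the start button in m, 0 released, 0.006 fully down (about 5 N)
- tape_roll: yellow tape roll lying flat, 64 mm diameter, 24 mm high, origin under its centre; bystander, loose, leave where it is
- wire_reel: steel solder-wire reel standing on its flange, 48 mm diameter, 30 mm high, origin under its centre; bystander, loose, leave where it is
- flux_pot: small white flux pot, 52 mm wide, 32 mm high, origin under its centre; bystander, loose, leave where it is
- dispenser: clear dispenser bottle, 56 mm diameter, 120 mm high, origin under its centre; bystander, loose, leave where it is
- brush: brush, 150 mm, lying at the back; bystander, loose, leave where it is
- part_box: small cardboard box 55 x 75 x 30 mm, origin under its centre; bystander, loose, leave where it is
Mind the look-alikes: they are no part of the job. Leave any purple or turquoise look-alike of the pack_f alone. Leave any pink look-alike of the pack_a alone.

How it is judged:
By the outcome, as a careful person would: the job done as asked, in the order asked, and still so for the second after the job is handed in, with the robot touching nothing.
Of pack_a, pack_b, pack_c, pack_d, pack_e, pack_f only 4 to 6 are there at a start; the rules pass over those that are not, and their reading is None.
At some moment in a run one of pack_a, pack_b, pack_c, pack_d, pack_e, pack_f may be knocked a few centimetres aside while the robot is not near it.
Once in a run the grip may slacken for a moment while it holds something.
It also fails if it takes over 210 s, if anything falls off the work surface, if the arm or the gripper's body presses on something with over 40 N, if the wrist force passes 120 N, or if a joint passes its speed limit or range.

## Working session

There is one attempt and no reset: what is moved stays moved. The work goes in short steps, Python scripts to look and compute and a shell command to move; the robot and the scene stay as the last step left them, time stands still between calls to the robot, and variables do not carry over. Pictures are saved under pics/ and viewed, at most 14 in all, crops included, and the job is handed in when it is done.

```bash
ls; mkdir -p pics
python3 - <<'E'
from workcell import manip, cams
import cv2
o=manip.get_obs();print(o)
for n in("scene","side","wrist"):
    im=cams.get_image(n);cv2.imwrite(f"pics/{n}0.png",im[:,:,::-1]);p=cams.camera_params(n);print(n,p)
E
```

```text
pics
{'time_s': 0.0, 'qpos': array([-1.26747327,  0.41799992, -0.01030894,  1.61416642,  0.00468185,
        1.11072549, -0.05304136]), 'joint_velocities': array([ 0.00096588,  0.00042215,  0.00167204, -0.00105567, -0.0004476 ,
       -0.00063051, -0.00098433]), 'joint_torque': array([-5.79522057e-04, -8.64433765e+01,  6.78344015e-01, -4.34892583e+01,
        1.89776573e-02,  7.51715270e-03,  6.98905228e-05]), 'position': array([0.21115141, 0.58787516, 0.23064731]), 'orientation': array([-5.38997829e-01, -3.09486278e+00,  1.99003188e-03]), 'wrist_force': array([-0.00209728, -0.27448439,  0.75632086]), 'wrist_torque': array([0.04367866, 0.01716463, 0.0089698 ]), 'grip_force': 0.0, 'finger_gap': 0.0855265007497072}
scene {'vertical_fov': 42.88574631110041, 'cx': 251.30373416148024, 'cy': 192.35894814695678, 'R': array([[-0.02858119,  0.99952985,  0.01109941],
       [ 0.79400653,  0.02944701, -0.6071956 ],
       [-0.60723697, -0.00854137, -0.79447486]]), 't': array([ 0.02509089, -0.32499455,  1.67541524])}
side {'vertical_fov': 54.582174816737286, 'cx': 258.24619670185604, 'cy': 198.52039432641902, 'R': array([[ 0.94272123, -0.33317833, -0.01639776],
       [-0.18384031, -0.47789753, -0.85896257],
       [ 0.27835127,  0.81277681, -0.51177575]]), 't': array([-0.41669452,  0.16098923,  0.92656034])}
wrist {'vertical_fov': 60.389547687189285, 'cx': 251.47133737168082, 'cy': 188.56824953190954, 'R': array([[ 3.37054330e-01,  9.41484908e-01, -7.39444610e-04],
       [ 8.95876348e-01, -3.20484645e-01,  3.07725791e-01],
       [ 2.89482207e-01, -1.04382761e-01, -9.51474798e-01]]), 't': array([-0.62346243, -0.04139736,  0.38024245])}
```

Run:
```python
import cv2
for n in("scene","side"):
    cv2.imwrite(f"pics/{n}0b.png",cv2.resize(cv2.imread(f"pics/{n}0.png"),(800,600),interpolation=cv2.INTER_CUBIC))
```

```text
(no output)
```

View pics/scene0b.png

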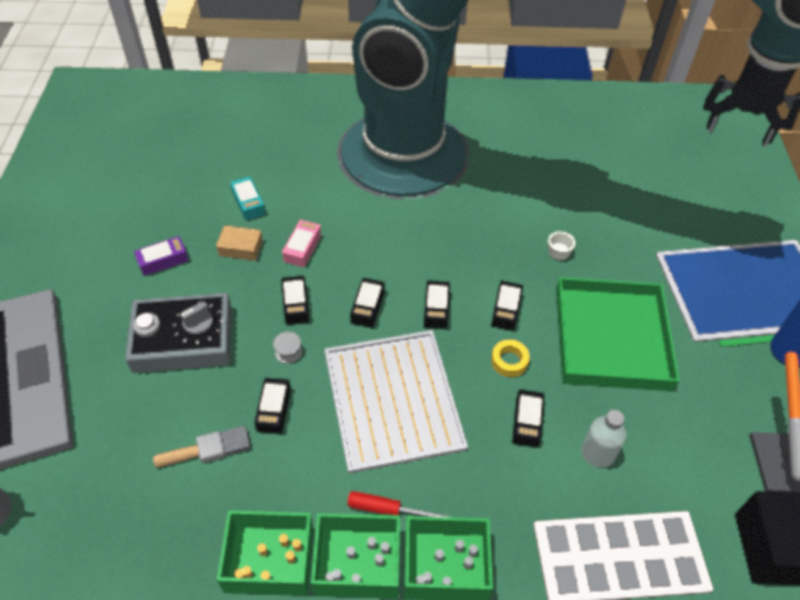

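View pics/side0b.png

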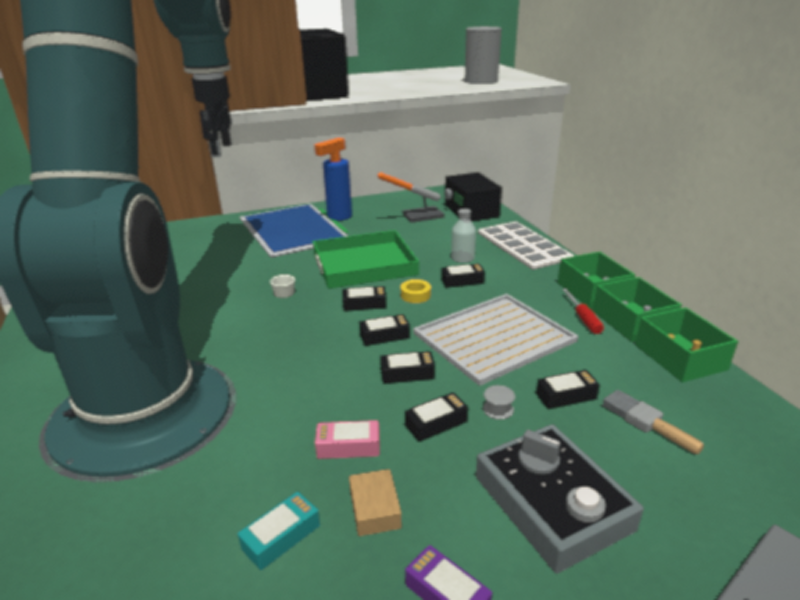

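```bash
cat > vis.py <<'E'
import numpy as np, cv2
from scipy.optimize import minimize
from scipy.spatial.transform import Rotation as Ro
from workcell import manip, cams
def proj(P,p):
    f=192/np.tan(np.radians(p['vertical_fov']/2)); c=np.atleast_2d(P)@p['R'].T+p['t']
    return c[:,:2]/c[:,2:]*f+[p['cx'],p['cy']]
def unproj(uv,z,p):
    f=192/np.tan(np.radians(p['vertical_fov']/2)); o=-p['R'].T@p['t']
    uv=np.atleast_2d(uv); d=np.c_[(uv-[p['cx'],p['cy']])/f,np.ones(len(uv))]@p['R']
    return o+d*((z-o[2])/d[:,2])[:,None]
def box(x,y,a,s,z0):
    g=np.array([[i,j,k] for i in(-.5,.5) for j in(-.5,.5) for k in(0,1)])*s
    c,n=np.cos(a),np.sin(a); return g@np.array([[c,n,0],[-n,c,0],[0,0,1]])+[x,y,z0]
def mask(im):
    im=im.astype(int); return ((im[:,:,1]-im[:,:,0])<16).astype(np.uint8)
def fit(views,x0,s,z0=0.,r=0.09):
    """views: [(mask,params)]; x0=(x,y,yaw)"""
    V=[]
    for m,p in views:
        c=proj([x0[0],x0[1],z0+s[2]/2],p)[0]; q=proj(box(*x0,np.array(s)*1.0,z0),p)
        lo=np.maximum(q.min(0).astype(int)-5,0); hi=q.max(0).astype(int)+6
        M=cv2.resize(m[lo[1]:hi[1],lo[0]:hi[0]].astype(np.float32),None,fx=4,fy=4,interpolation=cv2.INTER_LINEAR)
        V.append((M,p,lo))
    def cost(v):
        t=0
        for M,p,lo in V:
            h=cv2.convexHull(((proj(box(v[0],v[1],v[2],s,z0),p)-lo+.5)*4-.5).astype(np.float32))
            I=np.zeros(M.shape,np.float32); cv2.fillConvexPoly(I,np.round(h*16).astype(np.int32),1,shift=4)
            t+=np.abs(I-M).sum()/I.sum()
        return t/len(V)
    best=None
    for da in(-.2,0,.2):
        st=np.array([x0]*4)+np.array([[0,0,da],[.012,0,da],[0,.012,da],[0,0,da+.2]])
        R=minimize(cost,x0,method='Nelder-Mead',options=dict(initial_simplex=st,xatol=1e-4,fatol=1e-4))
        if best is None or R.fun<best.fun: best=R
    return best.x,best.fun
PK=(.090,.044,.032)
def go(x,y,z,ang):
    """ang: world angle of tool y axis; prints the turn and slides (after turn) needed"""
    o=manip.get_obs(); Rm=Ro.from_rotvec(o['orientation']).as_matrix(); d=np.array([x,y,z])-o['position']
    ty=np.arctan2(Rm[1,1],Rm[0,1]); da=(ang-ty+np.pi/2)%np.pi-np.pi/2   # world ccw turn
    # tool z down: tool yaw = -world turn
    print('yaw units',round(-np.degrees(da)/5,2),'slide cm before turn',np.round(Rm.T@d*100,2),'after',np.round((Rm@Ro.from_rotvec([0,0,-da]).as_matrix()).T@d*100,2),'tilt',np.round(Rm[2],3),'q7',round(o['qpos'][6],2))
def st():
    o=manip.get_obs(); print('t',round(o['time_s'],2),'p',np.round(o['position'],4),'F',np.round(o['wrist_force'],2),'gap',round(o['finger_gap'],4),'g',round(o['grip_force'],1))
E
cat > m1.py <<'E'
from vis import *
S={n:(cv2.imread(f'pics/{n}0.png')[:,:,::-1],cams.camera_params(n)) for n in('scene','side')}
views=[(mask(i),p) for i,p in S.values()]
k=512/800
p=S['scene'][1]
for n,(u,v) in zip('123456',[(294,292),(369,295),(438,296),(509,298),(274,395),(531,408)]):
    w=unproj([u*k,v*k],.032,p)[0]
    a,b=fit(views,(w[0],w[1],0.1),PK); print('P'+n,w[:2].round(3),a.round(4),round(b,3),[fit([q],a,PK)[0].round(3).tolist() for q in views])
T=unproj(np.array([(326,350),(433,334),(466,448),(348,468)])*k,.012,p); print('tray',T[:,:2].round(3).tolist(),T.mean(0))
e=np.linalg.norm(T-np.roll(T,-1,0),axis=1);print(e)
B=unproj(np.array([(558,280),(667,283),(677,384),(563,382)])*k,.035,p); print('bin',B[:,:2].round(3).tolist(),B.mean(0),np.linalg.norm(B-np.roll(B,-1,0),axis=1))
E
python3 m1.py
```

```text
P1 [ 0.421 -0.194] [ 0.4275 -0.1925  0.1942] 0.176 [[0.424, -0.194, 0.202], [0.427, -0.189, 0.257]]
P2 [ 0.423 -0.057] [ 0.4265 -0.059  -0.1647] 0.286 [[0.425, -0.06, -0.137], [0.428, -0.056, -0.278]]
P3 [0.421 0.069] [ 0.4267  0.0675 -0.0633] 0.332 [[0.425, 0.067, -0.057], [0.428, 0.071, -0.169]]
P4 [0.421 0.199] [ 0.4239  0.1971 -0.2092] 0.257 [[0.423, 0.197, -0.21], [0.426, 0.201, -0.248]]
P5 [ 0.638 -0.204] [ 0.6478 -0.2057 -0.0126] 0.184 [[0.646, -0.206, -0.008], [0.649, -0.203, 0.031]]
P6 [0.648 0.22 ] [ 0.6554  0.2175 -0.2049] 0.312 [[0.655, 0.217, -0.2], [0.657, 0.221, -0.381]]
tray [[0.533, -0.127], [0.492, 0.061], [0.714, 0.113], [0.755, -0.074]] [ 0.62319534 -0.00678192  0.012     ]
[0.19278764 0.22819271 0.1922521  0.22830518]
bin [[0.377, 0.292], [0.377, 0.494], [0.595, 0.469], [0.598, 0.278]] [0.48677093 0.38306968 0.035     ] [0.20163086 0.21965029 0.1914247  0.22116556]
```

```bash
python3 -c "
from vis import *
go(.424,.197,.14,-.2+np.pi/2);st()
p=cams.camera_params('wrist');o=manip.get_obs();print('cam rel tool',Ro.from_rotvec(o['orientation']).as_matrix().T@(-p['R'].T@p['t']-o['position']), p['R']@Ro.from_rotvec(o['orientation']).as_matrix())"
```

```text
yaw units -1.66 slide cm before turn [-33.25 -29.6    9.11] after [-28.63 -34.08   9.11] tilt [-0.    -0.001 -1.   ] q7 -0.05
t 0.15 p [0.2112 0.588  0.2308] F [-0.15  0.5   0.23] gap 0.0853 g 0.0
cam rel tool [ 0.07822747 -0.00121881 -0.14326716] [[ 9.90311916e-04  9.99999494e-01 -1.76688484e-04]
 [-9.51499099e-01  8.87923089e-04 -3.07650250e-01]
 [-3.07649937e-01  4.72788642e-04  9.51499497e-01]]
```

```bash
python3 -m pendant '[{"yaw":-1.66},{"slide":[-2.4,-2.84,0.76]},{"slide":[-2.4,-2.84,0.76]},{"slide":[-2.4,-2.84,0.76]},{"slide":[-2.4,-2.84,0.76]},{"slide":[-2.4,-2.84,0.76]},{"slide":[-2.4,-2.84,0.76]},{"slide":[-2.4,-2.84,0.76]},{"slide":[-2.4,-2.84,0.76]},{"slide":[-2.4,-2.84,0.76]},{"slide":[-2.4,-2.84,0.76]},{"slide":[-2.4,-2.84,0.76]},{"slide":[-2.4,-2.84,0.76]},{},{}]' 40
cat > w.py <<'E'
from vis import *
import sys
# usage: w.py name x y yaw [x y yaw..]: refine packs in the wrist view
p=cams.camera_params('wrist'); im=cams.get_image('wrist'); cv2.imwrite(f'pics/{sys.argv[1]}.png',im[:,:,::-1])
a=list(map(float,sys.argv[2:]))
for i in range(0,len(a),3):
    r,c=fit([(mask(im),p)],a[i:i+3],PK); print(r.round(4),round(c,3))
E
python3 w.py w1 .424 .197 -.2; python3 -c "
from vis import *
go(.424,.197,.14,-.2+np.pi/2)"
```

```text
[0.3854 0.2156 1.1449] 0.018
yaw units -1.66 slide cm before turn [-33.24 -29.6    9.12] after [-28.62 -34.09   9.12] tilt [-0.    -0.001 -1.   ] q7 -0.05validation failed for argument at $[0]...
```

View pics/w1.png

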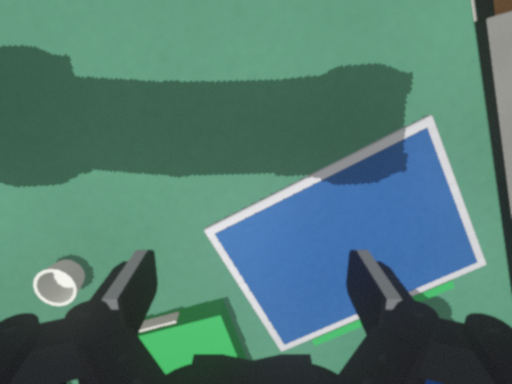

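That wrist picture shows the start pose (flux pot at (60,283), blue mat, bin at (190,345)): the call was refused because rows need all three fields.

```bash
python3 -m pendant '[{"fingers":8.5,"slide":[0,0,0],"yaw":-1.66},{"fingers":8.5,"slide":[-2.4,-2.84,0.76],"yaw":0},{"fingers":8.5,"slide":[-2.4,-2.84,0.76],"yaw":0},{"fingers":8.5,"slide":[-2.4,-2.84,0.76],"yaw":0},{"fingers":8.5,"slide":[-2.4,-2.84,0.76],"yaw":0},{"fingers":8.5,"slide":[-2.4,-2.84,0.76],"yaw":0},{"fingers":8.5,"slide":[-2.4,-2.84,0.76],"yaw":0},{"fingers":8.5,"slide":[-2.4,-2.84,0.76],"yaw":0},{"fingers":8.5,"slide":[-2.4,-2.84,0.76],"yaw":0},{"fingers":8.5,"slide":[-2.4,-2.84,0.76],"yaw":0},{"fingers":8.5,"slide":[-2.4,-2.84,0.76],"yaw":0},{"fingers":8.5,"slide":[-2.4,-2.84,0.76],"yaw":0},{"fingers":8.5,"slide":[-2.4,-2.84,0.76],"yaw":0},{"fingers":8.5,"slide":[0,0,0],"yaw":0}]' 40
python3 w.py w2 .424 .197 -.2; python3 -c "
from vis import *
go(.424,.197,.14,-.2+np.pi/2)"
```

```text
time_s: 1.95
position: [0.4266, 0.1946, 0.1397]
orientation: [-0.32, -3.125, 0.002]
wrist_force: [0.8, 1.0, -0.1]
finger_gap: 0.0847
grip_force: 0.0
[ 0.4277  0.1972 -0.2239] 0.077
yaw units -0.02 slide cm before turn [ 0.21  0.04 -0.01] after [ 0.21  0.04 -0.01] tilt [ 0.    -0.001 -1.   ] q7 0.93
```

View pics/w2.png

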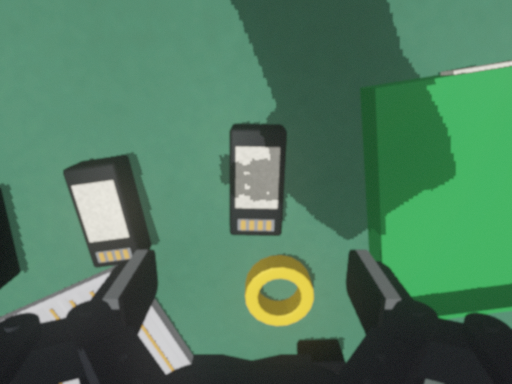

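The view shows P4 at (258,180), P3 at (105,210), and the tape at (280,295). The fit agrees with the static cameras, so I'm grasping P4.

```bash
python3 -m pendant '[{"fingers":8.5,"slide":[-0.06,0.27,2.6],"yaw":0.27},{"fingers":8.5,"slide":[0,0,2.7],"yaw":0},{"fingers":8.5,"slide":[0,0,2.7],"yaw":0},{"fingers":8.5,"slide":[0,0,2.7],"yaw":0},{"fingers":8.5,"slide":[0,0,2.5],"yaw":0},{"fingers":8.5,"slide":[0,0,0],"yaw":0},{"fingers":3.5,"slide":[0,0,0],"yaw":0},{"fingers":3.5,"slide":[0,0,0],"yaw":0},{"fingers":3.5,"slide":[0,0,0],"yaw":0},{"fingers":3.5,"slide":[0,0,0],"yaw":0},{"fingers":3.5,"slide":[0,0,0],"yaw":0},{"fingers":3.5,"slide":[0,0,0],"yaw":0}]' 60
python3 -m pendant '[{"fingers":3.5,"slide":[0,0,-1.0],"yaw":0},{"fingers":3.5,"slide":[0,0,-2.5],"yaw":0},{"fingers":3.5,"slide":[0,0,-2.5],"yaw":0},{"fingers":3.5,"slide":[0,0,-2.5],"yaw":0},{"fingers":3.5,"slide":[0,0,0],"yaw":0},{"fingers":3.5,"slide":[0,0,0],"yaw":0},{"fingers":3.5,"slide":[0,0,0],"yaw":0}]'
for i in 1 2 3; do python3 -m pendant '[{"fingers":3.5,"slide":[0,0,0],"yaw":0}]' | grep force; done; python3 -c "
from vis import *
st();go(.487,.383,.11,.22+np.pi/2);go(.6,.03,.11,.226+np.pi/2)"
```

```text
time_s: 3.5
position: [0.4274, 0.1999, 0.0092]
orientation: [0.35, 3.121, 0.002]
wrist_force: [-4.6, -1.1, 14.5]
finger_gap: 0.0428
grip_force: 59.7
time_s: 4.38
position: [0.4265, 0.1992, 0.0923]
orientation: [-0.35, -3.121, 0.002]
wrist_force: [0.3, -0.3, -2.4]
finger_gap: 0.0428
grip_force: 62.8
wrist_force: [0.1, -0.2, -2.9]
grip_force: 62.8
wrist_force: [-0.4, -0.2, -3.8]
grip_force: 62.8
wrist_force: [0.0, 0.6, -2.1]
grip_force: 62.8
t 4.75 p [0.4269 0.1995 0.093 ] F [ 0.03  0.56 -2.06] gap 0.0428 g 62.8
yaw units -5.08 slide cm before turn [-1.79 19.23 -1.71] after [-9.87 16.6  -1.71] tilt [ 0. -0. -1.] q7 0.92
yaw units -5.15 slide cm before turn [-20.63 -12.69  -1.7 ] after [-13.07 -20.39  -1.7 ] tilt [ 0. -0. -1.] q7 0.92
```

P4 weighs about 3 N, so it's filled. I'll carry it to the tray slot at (+x,+y) and check the tray from there.

```bash
python3 -m pendant '[{"fingers":3.5,"slide":[0,0,0],"yaw":-1.7},{"fingers":3.5,"slide":[0,0,0],"yaw":-1.7},{"fingers":3.5,"slide":[0,0,0],"yaw":-1.75},{"fingers":3.5,"slide":[-2.83,-2.9,0],"yaw":0},{"fingers":3.5,"slide":[-2.83,-2.9,0],"yaw":0},{"fingers":3.5,"slide":[-2.83,-2.9,0],"yaw":0},{"fingers":3.5,"slide":[-2.83,-2.9,0],"yaw":0},{"fingers":3.5,"slide":[-2.83,-2.9,0],"yaw":0},{"fingers":3.5,"slide":[-2.83,-2.9,0],"yaw":0},{"fingers":3.5,"slide":[-2.83,-2.9,0],"yaw":0},{"fingers":3.5,"slide":[0,0,0],"yaw":0}]'
cat > tray.py <<'E'
from vis import *
# model overlays of the tray rim for checking
im=cams.get_image('scene');p=cams.camera_params('scene');cv2.imwrite('pics/s1.png',im[:,:,::-1])
pw=cams.camera_params('wrist');iw=cams.get_image('wrist')
def ov(im,p):
    im=im[:,:,::-1].copy(); im=cv2.resize(im,None,fx=1.5,fy=1.5)
    for X,s,z,c in(((.623,-.007,.226),(.235,.195,.0),.012,(0,0,255)),((.487,.383,-.05),(.21,.19,0),.035,(255,0,0))):
        h=cv2.convexHull((proj(box(*X,s,z),p)*1.5).astype(np.float32)).round().astype(int); cv2.polylines(im,[h],True,c,1)
    return im
a=ov(im,p)[150:450,200:768];b=ov(iw,pw)
cv2.imwrite('pics/ov1.png',a);cv2.imwrite('pics/ov2.png',b)
E
python3 tray.py
```

```text
time_s: 6.12
position: [0.667, 0.0433, 0.0925]
orientation: [-0.349, 3.122, -0.002]
wrist_force: [-1.1, 0.2, -2.4]
finger_gap: 0.043
grip_force: 62.7
```

View pics/ov2.png

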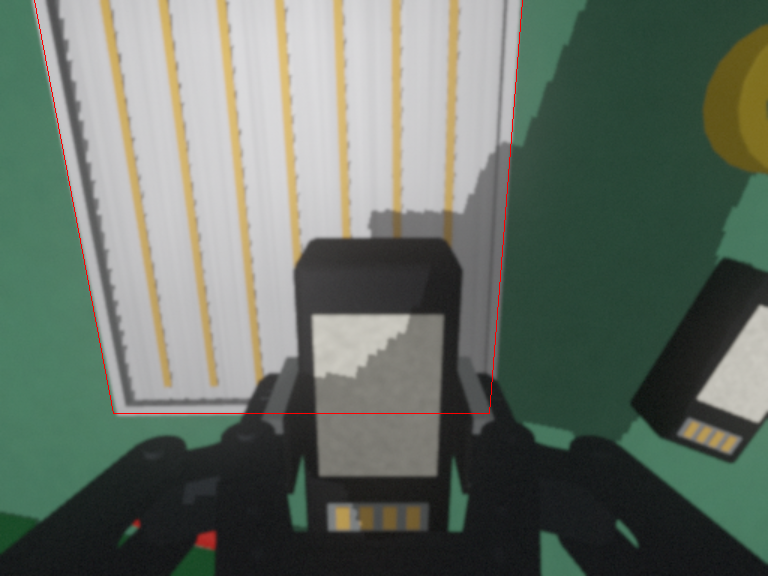

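View pics/ov1.png

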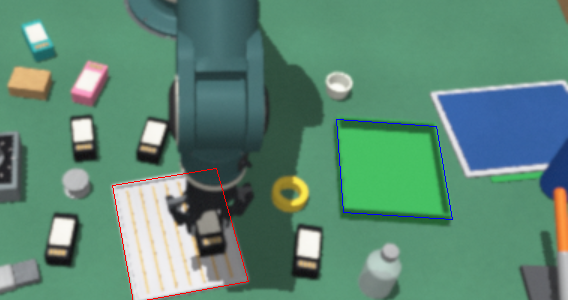

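The overlays match the tray (red) and bin (blue) rims. The pack in the gripper is square to the tray, so I'm lowering it.

```bash
python3 -m pendant '[{"fingers":3.5,"slide":[0.13,0.3,2.3],"yaw":0},{"fingers":3.5,"slide":[0,0,2.3],"yaw":0},{"fingers":3.5,"slide":[0,0,1.6],"yaw":0},{"fingers":3.5,"slide":[0,0,1.0],"yaw":0},{"fingers":3.5,"slide":[0,0,0.5],"yaw":0},{"fingers":3.5,"slide":[0,0,0],"yaw":0},{"fingers":5.6,"slide":[0,0,0],"yaw":0},{"fingers":5.6,"slide":[0,0,0],"yaw":0},{"fingers":5.6,"slide":[0,0,0],"yaw":0}]'
python3 -m pendant '[{"fingers":5.6,"slide":[0,0,-2.5],"yaw":0},{"fingers":5.6,"slide":[0,0,-4],"yaw":0},{"fingers":8.5,"slide":[0,0,-4],"yaw":0},{"fingers":8.5,"slide":[0,0,0],"yaw":0}]'
python3 w.py w3 .665 .046 .226 ; python3 -c "
from vis import *
st();go(.4265,.0675,.14,-.06+np.pi/2)"
```

```text
time_s: 7.35
position: [0.6638, 0.0487, 0.0165]
orientation: [-0.354, 3.121, -0.0]
wrist_force: [1.3, 0.1, -0.2]
finger_gap: 0.0558
grip_force: 0.0
time_s: 7.85
position: [0.6653, 0.0487, 0.1247]
orientation: [-0.353, 3.116, -0.0]
wrist_force: [0.9, -0.1, -0.7]
finger_gap: 0.085
grip_force: 0.0
[0.6609 0.0443 0.2266] 0.33
t 7.9 p [0.6642 0.0488 0.1226] F [ 0.5  -0.01  0.37] gap 0.0851 g 0.0
yaw units 3.28 slide cm before turn [22.75  7.15 -1.8 ] after [23.84  0.44 -1.8 ] tilt [-0.003 -0.    -1.   ] q7 1.74
```

```bash
python3 -m pendant '[{"fingers":8.5,"slide":[0,0,-0.9],"yaw":1.64},{"fingers":8.5,"slide":[0,0,-0.9],"yaw":1.64},{"fingers":8.5,"slide":[3.97,0.07,0],"yaw":0},{"fingers":8.5,"slide":[3.97,0.07,0],"yaw":0},{"fingers":8.5,"slide":[3.97,0.07,0],"yaw":0},{"fingers":8.5,"slide":[3.97,0.07,0],"yaw":0},{"fingers":8.5,"slide":[3.97,0.07,0],"yaw":0},{"fingers":8.5,"slide":[3.97,0.07,0],"yaw":0},{"fingers":8.5,"slide":[0,0,0],"yaw":0}]'
python3 w.py w4 .4265 .0675 -.06 .4265 -.059 -.15; python3 -c "
from vis import *
st();go(.4265,.0675,.14,-.06+np.pi/2)"
```

```text
time_s: 9.02
position: [0.4235, 0.0674, 0.1385]
orientation: [-0.093, -3.138, 0.0]
wrist_force: [0.2, 0.3, 0.3]
finger_gap: 0.0853
grip_force: 0.0
[ 0.431   0.0681 -0.0533] 0.065
[ 0.4309 -0.0582 -0.2422] 0.099
t 9.07 p [0.4252 0.0673 0.1388] F [ 0.28 -0.58 -0.12] gap 0.0848 g 0.0
yaw units 0.0 slide cm before turn [-0.13  0.02 -0.12] after [-0.13  0.02 -0.12] tilt [ 0.001 -0.    -1.   ] q7 1.33
```

View pics/w4.png

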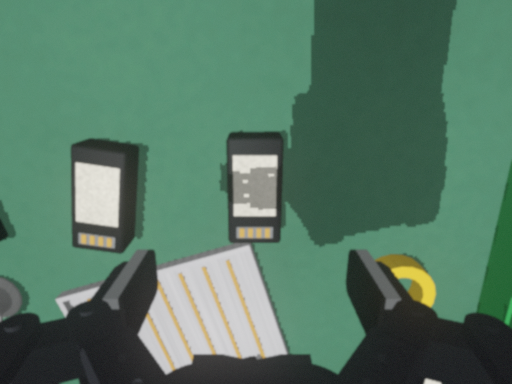

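P3 is at (256,187) and P2 at (104,195), both where expected. Grasping P3 now.

```bash
python3 -m pendant '[{"fingers":8.5,"slide":[-0.4,0.07,2.6],"yaw":0},{"fingers":8.5,"slide":[0,0,2.7],"yaw":0},{"fingers":8.5,"slide":[0,0,2.7],"yaw":0},{"fingers":8.5,"slide":[0,0,2.6],"yaw":0},{"fingers":8.5,"slide":[0,0,2.0],"yaw":0},{"fingers":8.5,"slide":[0,0,0],"yaw":0},{"fingers":3.5,"slide":[0,0,0],"yaw":0},{"fingers":3.5,"slide":[0,0,0],"yaw":0},{"fingers":3.5,"slide":[0,0,0],"yaw":0},{"fingers":3.5,"slide":[0,0,0],"yaw":0},{"fingers":3.5,"slide":[0,0,0],"yaw":0},{"fingers":3.5,"slide":[0,0,0],"yaw":0}]' 60
python3 -m pendant '[{"fingers":3.5,"slide":[0,0,-1.0],"yaw":0},{"fingers":3.5,"slide":[0,0,-2.5],"yaw":0},{"fingers":3.5,"slide":[0,0,-2.5],"yaw":0},{"fingers":3.5,"slide":[0,0,-2.5],"yaw":0},{"fingers":3.5,"slide":[0,0,0],"yaw":0},{"fingers":3.5,"slide":[0,0,0],"yaw":0},{"fingers":3.5,"slide":[0,0,0],"yaw":0}]' | grep force
for i in 1 2 3; do python3 -m pendant '[{"fingers":3.5,"slide":[0,0,0],"yaw":0}]' | grep t_force; done; python3 -c "
from vis import *
st();go(.487,.383,.1,np.pi/2);
c,s=np.cos(.226),np.sin(.226)
for a,b in((.053,-.042),(-.053,.042),(-.053,-.042)): x,y=.623+a*c-b*s,-.007+a*s+b*c; print(x,y);go(x,y,.1,.226+np.pi/2)"
```

```text
time_s: 10.58
position: [0.4307, 0.0678, 0.014]
orientation: [0.095, 3.139, 0.001]
wrist_force: [-1.9, -0.9, 11.7]
finger_gap: 0.0427
grip_force: 59.7
wrist_force: [0.2, -0.8, -2.7]
grip_force: 63.0
wrist_force: [1.1, -0.1, -1.8]
wrist_force: [-0.9, -0.8, -2.3]
wrist_force: [1.0, 0.0, -2.7]
t 11.82 p [0.43   0.0677 0.098 ] F [ 0.97  0.03 -2.67] gap 0.0425 g 63.0
yaw units -0.69 slide cm before turn [-3.79 31.82 -0.21] after [-5.7  31.53 -0.21] tilt [ 0. -0. -1.] q7 1.36
0.6840636410773635 -0.03605566620084491
yaw units -3.28 slide cm before turn [-25.98  -8.82  -0.21] after [-22.44 -15.8   -0.21] tilt [ 0. -0. -1.] q7 1.36
0.5619363589226365 0.022055666200844908
yaw units -3.28 slide cm before turn [-13.44  -3.76  -0.21] after [-11.84  -7.4   -0.21] tilt [ 0. -0. -1.] q7 1.36
0.5807591666625833 -0.05980825692030166
yaw units -3.28 slide cm before turn [-15.82 -11.81  -0.21] after [-11.84 -15.8   -0.21] tilt [ 0. -0. -1.] q7 1.36
```

P3 is also filled, so it goes to slot (+x,-y).

```bash
python3 -m pendant '[{"fingers":3.5,"slide":[0,0,0],"yaw":-1.64},{"fingers":3.5,"slide":[0,0,0],"yaw":-1.64},{"fingers":3.5,"slide":[-3.74,-2.63,0],"yaw":0},{"fingers":3.5,"slide":[-3.74,-2.63,0],"yaw":0},{"fingers":3.5,"slide":[-3.74,-2.63,0],"yaw":0},{"fingers":3.5,"slide":[-3.74,-2.63,0],"yaw":0},{"fingers":3.5,"slide":[-3.74,-2.63,0],"yaw":0},{"fingers":3.5,"slide":[-3.74,-2.63,0],"yaw":0},{"fingers":3.5,"slide":[0,0,0],"yaw":0},{"fingers":3.5,"slide":[0,0,0],"yaw":0}]'
python3 -c "
from vis import *
go(.684,-.036,.0205,.226+np.pi/2)"
```

```text
time_s: 13.08
position: [0.6834, -0.0356, 0.0974]
orientation: [0.354, -3.12, -0.0]
wrist_force: [-0.2, 0.7, -2.7]
finger_gap: 0.0422
grip_force: 62.9
yaw units 0.0 slide cm before turn [-0.06 -0.06  7.69] after [-0.06 -0.06  7.69] tilt [ 0.001  0.    -1.   ] q7 1.89
```

```bash
python3 -m pendant '[{"fingers":3.5,"slide":[0,0,2.3],"yaw":0},{"fingers":3.5,"slide":[0,0,2.3],"yaw":0},{"fingers":3.5,"slide":[0,0,1.6],"yaw":0},{"fingers":3.5,"slide":[0,0,1.0],"yaw":0},{"fingers":3.5,"slide":[0,0,0.5],"yaw":0},{"fingers":3.5,"slide":[0,0,0],"yaw":0},{"fingers":5.6,"slide":[0,0,0],"yaw":0},{"fingers":5.6,"slide":[0,0,0],"yaw":0},{"fingers":5.6,"slide":[0,0,0],"yaw":0},{"fingers":5.6,"slide":[0,0,-2.5],"yaw":0},{"fingers":5.6,"slide":[0,0,-4],"yaw":0},{"fingers":8.5,"slide":[0,0,-5.4],"yaw":0},{"fingers":8.5,"slide":[0,0,0],"yaw":0}]'
python3 -c "
from vis import *
go(.648,-.206,.14,-.01+np.pi/2)"
```

```text
time_s: 14.7
position: [0.6864, -0.036, 0.145]
orientation: [-0.353, 3.114, -0.001]
wrist_force: [0.2, -0.1, -0.6]
finger_gap: 0.0849
grip_force: 0.0
yaw units 2.7 slide cm before turn [  7.55 -15.7    0.47] after [  3.67 -17.03   0.47] tilt [-0.007 -0.002 -1.   ] q7 1.88
```

```bash
python3 -m pendant '[{"fingers":8.5,"slide":[0,0,0],"yaw":1.35},{"fingers":8.5,"slide":[0,0,0],"yaw":1.35},{"fingers":8.5,"slide":[0.92,-4.25,0],"yaw":0},{"fingers":8.5,"slide":[0.92,-4.25,0],"yaw":0},{"fingers":8.5,"slide":[0.92,-4.25,0],"yaw":0},{"fingers":8.5,"slide":[0.92,-4.25,0.3],"yaw":0},{"fingers":8.5,"slide":[0,0,0],"yaw":0}]'
python3 w.py w5 .648 -.206 -.01; python3 -c "
from vis import *
st();go(.648,-.206,.015,-.01+np.pi/2)
v=[(mask(cams.get_image('scene')),cams.camera_params('scene'))]
for a in((.4277,-.1925,.2),(.4295,-.0585,-.2),(.656,.2175,-.2),(.648,-.206,0)): print(fit(v,a,PK))"
```

```text
time_s: 15.58
position: [0.644, -0.2099, 0.1366]
orientation: [-0.024, -3.14, 0.003]
wrist_force: [-0.5, 0.3, 0.4]
finger_gap: 0.0848
grip_force: 0.0
[ 0.6506 -0.2055 -0.0667] 0.076
t 15.62 p [ 0.6449 -0.2071  0.1366] F [ 0.98  0.97 -0.83] gap 0.0853 g 0.0
yaw units -0.03 slide cm before turn [-0.32  0.12 12.16] after [-0.32  0.12 12.16] tilt [ 0.001 -0.    -1.   ] q7 1.94
(array([ 0.44599536, -0.19592616, -0.03751232]), np.float64(0.4646461009979248))
(array([ 0.42687844, -0.06012376, -0.12067671]), np.float64(0.18611890077590942))
(array([ 0.65506059,  0.21743494, -0.20233531]), np.float64(0.16590023040771484))
(array([ 0.64597494, -0.20695055,  0.00579333]), np.float64(0.17188340425491333))
```

```bash
python3 -m pendant '[{"fingers":8.5,"slide":[-0.46,0.17,2.6],"yaw":0.4},{"fingers":8.5,"slide":[0,0,2.7],"yaw":0},{"fingers":8.5,"slide":[0,0,2.7],"yaw":0},{"fingers":8.5,"slide":[0,0,2.3],"yaw":0},{"fingers":8.5,"slide":[0,0,1.9],"yaw":0},{"fingers":8.5,"slide":[0,0,0],"yaw":0},{"fingers":3.5,"slide":[0,0,0],"yaw":0},{"fingers":3.5,"slide":[0,0,0],"yaw":0},{"fingers":3.5,"slide":[0,0,0],"yaw":0},{"fingers":3.5,"slide":[0,0,0],"yaw":0},{"fingers":3.5,"slide":[0,0,0],"yaw":0},{"fingers":3.5,"slide":[0,0,0],"yaw":0}]' 60
python3 -m pendant '[{"fingers":3.5,"slide":[0,0,-1.0],"yaw":0},{"fingers":3.5,"slide":[0,0,-2.5],"yaw":0},{"fingers":3.5,"slide":[0,0,-2.5],"yaw":0},{"fingers":3.5,"slide":[0,0,-2.5],"yaw":0},{"fingers":3.5,"slide":[0,0,0],"yaw":0},{"fingers":3.5,"slide":[0,0,0],"yaw":0},{"fingers":3.5,"slide":[0,0,0],"yaw":0}]' | grep force
for i in 1 2 3; do python3 -m pendant '[{"fingers":3.5,"slide":[0,0,0],"yaw":0}]' | grep t_force; done; python3 -c "
from vis import *
st();go(.487,.383,.14,np.pi/2);
go(.562,.022,.1,.226+np.pi/2);go(.581,-.06,.1,.226+np.pi/2)"
```

```text
time_s: 17.18
position: [0.6509, -0.204, 0.0163]
orientation: [0.07, 3.139, -0.001]
wrist_force: [-1.5, 0.9, 5.7]
finger_gap: 0.0423
grip_force: 61.5
wrist_force: [0.7, -0.5, -3.0]
grip_force: 61.8
wrist_force: [-1.3, -0.7, -2.9]
wrist_force: [1.0, 0.6, -2.2]
wrist_force: [-0.3, -0.4, -3.4]
t 18.43 p [ 0.6502 -0.2038  0.1   ] F [-0.3  -0.4  -3.37] gap 0.0428 g 61.8
yaw units -0.51 slide cm before turn [18.93 57.9  -4.  ] after [16.32 58.68 -4.  ] tilt [ 0. -0. -1.] q7 1.91
yaw units -3.1 slide cm before turn [ 9.82 22.17 -0.  ] after [ 3.54 23.99 -0.  ] tilt [ 0. -0. -1.] q7 1.91
yaw units -3.1 slide cm before turn [ 7.56 14.06 -0.  ] after [ 3.52 15.57 -0.  ] tilt [ 0. -0. -1.] q7 1.91
```

Third filled pack, going to slot (-x,-y).

```bash
python3 -m pendant '[{"fingers":3.5,"slide":[0,0,0],"yaw":-1.55},{"fingers":3.5,"slide":[0,0,0],"yaw":-1.55},{"fingers":3.5,"slide":[0.88,3.89,0],"yaw":0},{"fingers":3.5,"slide":[0.88,3.89,0],"yaw":0},{"fingers":3.5,"slide":[0.88,3.89,0],"yaw":0},{"fingers":3.5,"slide":[0.88,3.89,0],"yaw":0},{"fingers":3.5,"slide":[0,0,0],"yaw":0},{"fingers":3.5,"slide":[0,0,0],"yaw":0}]'
python3 -c "
from vis import *
go(.581,-.06,.0225,.226+np.pi/2)"
```

```text
time_s: 19.42
position: [0.5814, -0.0605, 0.1004]
orientation: [-0.354, 3.121, -0.001]
wrist_force: [-0.5, -0.8, -3.2]
finger_gap: 0.0425
grip_force: 62.0
yaw units -0.0 slide cm before turn [0.04 0.07 7.79] after [0.04 0.07 7.79] tilt [-0.001 -0.001 -1.   ] q7 1.93
```

```bash
python3 -m pendant '[{"fingers":3.5,"slide":[0,0.05,2.4],"yaw":0},{"fingers":3.5,"slide":[0,0,2.3],"yaw":0},{"fingers":3.5,"slide":[0,0,1.6],"yaw":0},{"fingers":3.5,"slide":[0,0,1.0],"yaw":0},{"fingers":3.5,"slide":[0,0,0.5],"yaw":0},{"fingers":3.5,"slide":[0,0,0],"yaw":0},{"fingers":5.6,"slide":[0,0,0],"yaw":0},{"fingers":5.6,"slide":[0,0,0],"yaw":0},{"fingers":5.6,"slide":[0,0,0],"yaw":0},{"fingers":5.6,"slide":[0,0,-2.5],"yaw":0},{"fingers":5.6,"slide":[0,0,-4],"yaw":0},{"fingers":8.5,"slide":[0,0,-5.2],"yaw":0},{"fingers":8.5,"slide":[0,0,0],"yaw":0}]'
python3 -c "
from vis import *
go(.4285,-.0585,.14,-.2+np.pi/2)"
```

```text
time_s: 21.05
position: [0.583, -0.0598, 0.1431]
orientation: [-0.353, 3.115, -0.001]
wrist_force: [-0.2, -0.3, -0.8]
finger_gap: 0.0846
grip_force: 0.0
yaw units 4.88 slide cm before turn [15.03  3.58  0.22] after [15.17 -2.94  0.22] tilt [-0.006 -0.002 -1.   ] q7 1.92
```

```bash
python3 -m pendant '[{"fingers":8.5,"slide":[0,0,0],"yaw":1.63},{"fingers":8.5,"slide":[0,0,0],"yaw":1.63},{"fingers":8.5,"slide":[0,0,0],"yaw":1.62},{"fingers":8.5,"slide":[3.8,-0.73,0],"yaw":0},{"fingers":8.5,"slide":[3.8,-0.73,0],"yaw":0},{"fingers":8.5,"slide":[3.8,-0.73,0],"yaw":0},{"fingers":8.5,"slide":[3.77,-0.73,0.2],"yaw":0},{"fingers":8.5,"slide":[0,0,0],"yaw":0}]'
python3 w.py w6 .4285 -.0585 -.2 .4275 -.1925 .2; python3 -c "
from vis import *
st();go(.4285,-.0585,.0145,-.2+np.pi/2)"
```

```text
time_s: 22.05
position: [0.4242, -0.058, 0.1368]
orientation: [-0.314, -3.125, -0.001]
wrist_force: [0.8, 0.7, 0.4]
finger_gap: 0.0851
grip_force: 0.0
[ 0.4301 -0.0587 -0.2011] 0.077
[ 0.4296 -0.1911  0.1494] 0.177
t 22.1 p [ 0.4259 -0.0579  0.1371] F [0.73 0.16 0.31] gap 0.0849 g 0.0
yaw units 0.0 slide cm before turn [-2.600e-01 -1.000e-02  1.226e+01] after [-2.600e-01 -1.000e-02  1.226e+01] tilt [-0.  0. -1.] q7 1.51
```

```bash
python3 -m pendant '[{"fingers":8.5,"slide":[-0.35,-0.04,2.6],"yaw":0},{"fingers":8.5,"slide":[0,0,2.7],"yaw":0},{"fingers":8.5,"slide":[0,0,2.7],"yaw":0},{"fingers":8.5,"slide":[0,0,2.3],"yaw":0},{"fingers":8.5,"slide":[0,0,1.95],"yaw":0},{"fingers":8.5,"slide":[0,0,0],"yaw":0},{"fingers":3.5,"slide":[0,0,0],"yaw":0},{"fingers":3.5,"slide":[0,0,0],"yaw":0},{"fingers":3.5,"slide":[0,0,0],"yaw":0},{"fingers":3.5,"slide":[0,0,0],"yaw":0},{"fingers":3.5,"slide":[0,0,0],"yaw":0},{"fingers":3.5,"slide":[0,0,0],"yaw":0}]' 60
python3 -m pendant '[{"fingers":3.5,"slide":[0,0,-1.0],"yaw":0},{"fingers":3.5,"slide":[0,0,-2.5],"yaw":0},{"fingers":3.5,"slide":[0,0,-2.5],"yaw":0},{"fingers":3.5,"slide":[0,0,-2.5],"yaw":0},{"fingers":3.5,"slide":[0,0,0],"yaw":0},{"fingers":3.5,"slide":[0,0,0],"yaw":0},{"fingers":3.5,"slide":[0,0,0],"yaw":0}]' | grep force
for i in 1 2 3; do python3 -m pendant '[{"fingers":3.5,"slide":[0,0,0],"yaw":0}]' | grep t_force; done; python3 -c "
from vis import *
st();go(.487,.383,.14,np.pi/2);go(.487,.34,.14,np.pi/2);
go(.562,.022,.1,.226+np.pi/2)"
```

```text
time_s: 23.6
position: [0.4304, -0.0591, 0.0155]
orientation: [0.314, 3.125, 0.0]
wrist_force: [-3.2, 0.3, 13.2]
finger_gap: 0.0426
grip_force: 59.4
wrist_force: [0.6, -0.3, -1.1]
grip_force: 62.0
wrist_force: [-0.4, -0.7, -1.0]
wrist_force: [0.1, 0.5, -0.4]
wrist_force: [0.4, -0.6, -1.0]
t 24.85 p [ 0.4298 -0.0592  0.0995] F [ 0.43 -0.64 -1.01] gap 0.0425 g 62.0
yaw units -2.29 slide cm before turn [ 3.18 44.47 -4.06] after [-5.72 44.22 -4.06] tilt [ 0. -0. -1.] q7 1.55
yaw units -2.29 slide cm before turn [ 2.33 40.26 -4.06] after [-5.72 39.92 -4.06] tilt [ 0. -0. -1.] q7 1.55
yaw units -4.88 slide cm before turn [-11.34  10.58  -0.05] after [-14.7    4.95  -0.05] tilt [ 0. -0. -1.] q7 1.55
```

P2 is empty (about 1 N) and goes to the reject bin.

```bash
python3 -m pendant '[{"fingers":3.5,"slide":[0,0,-0.5],"yaw":-1.72},{"fingers":3.5,"slide":[0.1,4.04,-0.4],"yaw":0},{"fingers":3.5,"slide":[0.1,4.04,-0.4],"yaw":0},{"fingers":3.5,"slide":[0.1,4.04,-0.4],"yaw":0},{"fingers":3.5,"slide":[0.1,4.04,-0.4],"yaw":0},{"fingers":3.5,"slide":[0.1,4.04,-0.4],"yaw":0},{"fingers":3.5,"slide":[0.1,4.04,-0.4],"yaw":0},{"fingers":3.5,"slide":[0.1,4.04,-0.4],"yaw":0},{"fingers":3.5,"slide":[0.1,4.04,-0.4],"yaw":0},{"fingers":3.5,"slide":[0.1,4.04,-0.4],"yaw":0},{"fingers":3.5,"slide":[0.1,4.04,-0.4],"yaw":0},{"fingers":3.5,"slide":[0,0,0],"yaw":0},{"fingers":3.5,"slide":[0,0,0],"yaw":0}]'
python3 -c "
from vis import *
go(.44,.345,.024,-.05+np.pi/2)
cv2.imwrite('pics/w7.png',cams.get_image('wrist')[:,:,::-1])
cv2.imwrite('pics/s7.png',cv2.resize(cams.get_image('scene'),(800,600))[:,:,::-1])"
```

```text
time_s: 26.48
position: [0.44, 0.3442, 0.1442]
orientation: [-0.079, -3.14, 0.001]
wrist_force: [0.2, -1.3, 0.3]
finger_gap: 0.0425
grip_force: 62.0
yaw units -0.0 slide cm before turn [-0.    0.09 12.02] after [-0.    0.09 12.02] tilt [ 0.    -0.001 -1.   ] q7 0.83
```

View pics/w7.png

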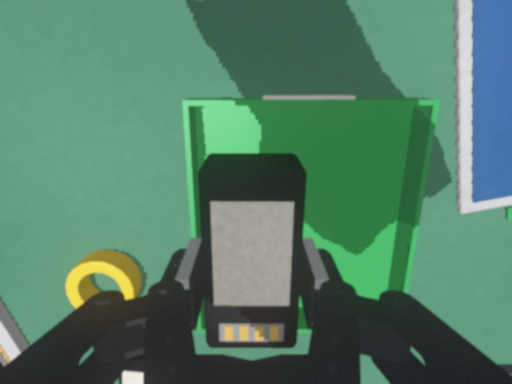

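View pics/s7.png

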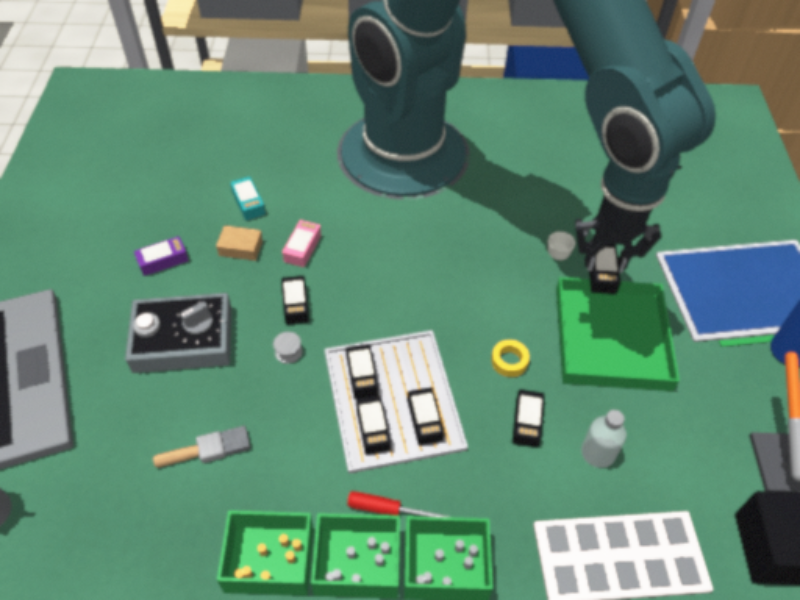

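The scene shows three packs lying flat in the tray at (362,370), (374,425) and (425,415), with P1 at (294,299) and P6 at (530,417) left. The wrist view shows the shell inside the bin's edges. I'll shift it slightly inward and set it down.

```bash
python3 -m pendant '[{"fingers":3.5,"slide":[-0.8,0.7,2.6],"yaw":0},{"fingers":3.5,"slide":[0,0,2.7],"yaw":0},{"fingers":3.5,"slide":[0,0,2.6],"yaw":0},{"fingers":3.5,"slide":[0,0,2.3],"yaw":0},{"fingers":3.5,"slide":[0,0,1.6],"yaw":0},{"fingers":3.5,"slide":[0,0,0],"yaw":0},{"fingers":5.4,"slide":[0,0,0],"yaw":0},{"fingers":5.4,"slide":[0,0,0],"yaw":0},{"fingers":5.4,"slide":[0,0,0],"yaw":0},{"fingers":5.4,"slide":[0,0,-2.5],"yaw":0},{"fingers":5.4,"slide":[0,0,-4],"yaw":0},{"fingers":8.5,"slide":[0,0,-5.3],"yaw":0},{"fingers":8.5,"slide":[0,0,0],"yaw":0}]'
python3 -c "
from vis import *
go(.656,.2185,.14,-.22+np.pi/2)"
```

```text
time_s: 28.2
position: [0.4499, 0.3528, 0.1488]
orientation: [0.078, 3.136, 0.007]
wrist_force: [0.6, -0.3, -0.8]
finger_gap: 0.085
grip_force: 0.0
yaw units 1.95 slide cm before turn [-21.25 -12.39   0.92] after [-23.04  -8.61   0.92] tilt [-0.005  0.005 -1.   ] q7 0.83
```

```bash
python3 -m pendant '[{"fingers":8.5,"slide":[0,0,0],"yaw":1.95},{"fingers":8.5,"slide":[-3.84,-1.43,0],"yaw":0},{"fingers":8.5,"slide":[-3.84,-1.43,0],"yaw":0},{"fingers":8.5,"slide":[-3.84,-1.43,0],"yaw":0},{"fingers":8.5,"slide":[-3.84,-1.43,0],"yaw":0},{"fingers":8.5,"slide":[-3.84,-1.43,0],"yaw":0},{"fingers":8.5,"slide":[-3.84,-1.43,0.9],"yaw":0},{"fingers":8.5,"slide":[0,0,0],"yaw":0}]'
python3 w.py w8 .656 .2185 -.22; python3 -c "
from vis import *
st();go(.656,.2185,.0145,-.22+np.pi/2)
p=cams.camera_params('scene');print(unproj([603*.64,460*.64],0,p))"
```

```text
time_s: 29.2
position: [0.656, 0.2141, 0.134]
orientation: [-0.351, -3.121, 0.004]
wrist_force: [-0.8, -0.1, -1.5]
finger_gap: 0.0849
grip_force: 0.0
[ 0.6599  0.2177 -0.1476] 0.073
t 29.25 p [0.6547 0.2161 0.1344] F [0.12 0.84 0.29] gap 0.085 g 0.0
yaw units -0.02 slide cm before turn [-0.08  0.28 11.99] after [-0.08  0.28 11.99] tilt [ 0.001 -0.001 -1.   ] q7 1.06
[[0.72139839 0.3356312  0.        ]]
```

```bash
python3 -m pendant '[{"fingers":8.5,"slide":[-0.37,0.25,2.6],"yaw":-0.65},{"fingers":8.5,"slide":[0,0,2.7],"yaw":0},{"fingers":8.5,"slide":[0,0,2.7],"yaw":0},{"fingers":8.5,"slide":[0,0,2.3],"yaw":0},{"fingers":8.5,"slide":[0,0,1.65],"yaw":0},{"fingers":8.5,"slide":[0,0,0],"yaw":0},{"fingers":3.5,"slide":[0,0,0],"yaw":0},{"fingers":3.5,"slide":[0,0,0],"yaw":0},{"fingers":3.5,"slide":[0,0,0],"yaw":0},{"fingers":3.5,"slide":[0,0,0],"yaw":0},{"fingers":3.5,"slide":[0,0,0],"yaw":0},{"fingers":3.5,"slide":[0,0,0],"yaw":0}]' 60
python3 -m pendant '[{"fingers":3.5,"slide":[0,0,-1.0],"yaw":0},{"fingers":3.5,"slide":[0,0,-2.5],"yaw":0},{"fingers":3.5,"slide":[0,0,-2.5],"yaw":0},{"fingers":3.5,"slide":[0,0,-2.5],"yaw":0},{"fingers":3.5,"slide":[0,0,0],"yaw":0},{"fingers":3.5,"slide":[0,0,0],"yaw":0},{"fingers":3.5,"slide":[0,0,0],"yaw":0}]' | grep force
for i in 1 2 3; do python3 -m pendant '[{"fingers":3.5,"slide":[0,0,0],"yaw":0}]' | grep t_force; done; python3 -c "
from vis import *
st();go(.45,.425,.14,-.05+np.pi/2);
go(.562,.022,.1,.226+np.pi/2)"
```

```text
time_s: 30.75
position: [0.6593, 0.2193, 0.0173]
orientation: [0.256, 3.13, 0.001]
wrist_force: [-1.3, -0.4, 6.5]
finger_gap: 0.0424
grip_force: 61.6
wrist_force: [-0.5, -0.5, -1.1]
grip_force: 61.0
wrist_force: [-1.4, -0.1, -0.5]
wrist_force: [0.1, 0.0, -0.7]
wrist_force: [-0.1, -0.1, -0.2]
t 32.0 p [0.6586 0.219  0.101 ] F [-0.12 -0.08 -0.16] gap 0.0427 g 61.0
yaw units -1.3 slide cm before turn [23.93 16.93 -3.9 ] after [21.86 19.53 -3.9 ] tilt [ 0. -0. -1.] q7 1.12
yaw units -4.46 slide cm before turn [  6.33 -21.01   0.1 ] after [ 13.83 -17.04   0.1 ] tilt [ 0. -0. -1.] q7 1.12
```

P6 is also empty, so it goes to the bin.

```bash
python3 -m pendant '[{"fingers":3.5,"slide":[0,0,-1],"yaw":-1.3},{"fingers":3.5,"slide":[3.12,2.77,-0.5],"yaw":0},{"fingers":3.5,"slide":[3.12,2.77,-0.5],"yaw":0},{"fingers":3.5,"slide":[3.12,2.77,-0.5],"yaw":0},{"fingers":3.5,"slide":[3.12,2.77,-0.5],"yaw":0},{"fingers":3.5,"slide":[3.12,2.77,-0.5],"yaw":0},{"fingers":3.5,"slide":[3.12,2.77,-0.5],"yaw":0},{"fingers":3.5,"slide":[3.12,2.77,0],"yaw":0},{"fingers":3.5,"slide":[0,0,0],"yaw":0},{"fingers":3.5,"slide":[0,0,0],"yaw":0}]'
python3 -c "
from vis import *
go(.45,.423,.026,-.05+np.pi/2)
cv2.imwrite('pics/w9.png',cams.get_image('wrist')[:,:,::-1])"
```

```text
time_s: 33.25
position: [0.4506, 0.4232, 0.1411]
orientation: [0.079, 3.14, -0.001]
wrist_force: [0.4, -1.6, -0.6]
finger_gap: 0.0423
grip_force: 61.0
yaw units -0.0 slide cm before turn [ 0.06 -0.02 11.51] after [ 0.06 -0.02 11.51] tilt [-0. -0. -1.] q7 0.75
```

View pics/w9.png

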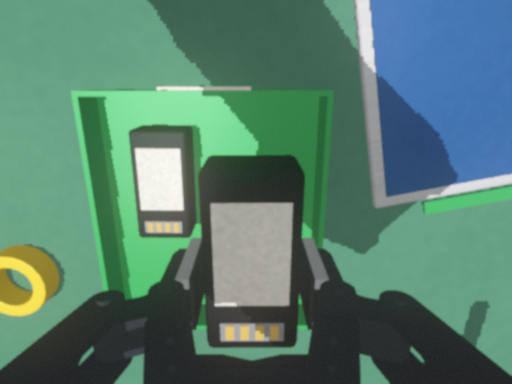

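The first shell lies in the bin at (163,180). The second one is clear of it and of the right wall, so I'm setting it down.

```bash
python3 -m pendant '[{"fingers":3.5,"slide":[0,0,2.6],"yaw":0},{"fingers":3.5,"slide":[0,0,2.7],"yaw":0},{"fingers":3.5,"slide":[0,0,2.6],"yaw":0},{"fingers":3.5,"slide":[0,0,2.1],"yaw":0},{"fingers":3.5,"slide":[0,0,1.4],"yaw":0},{"fingers":3.5,"slide":[0,0,0],"yaw":0},{"fingers":5.1,"slide":[0,0,0],"yaw":0},{"fingers":5.1,"slide":[0,0,0],"yaw":0},{"fingers":5.1,"slide":[0,0,0],"yaw":0},{"fingers":5.1,"slide":[0,0,-2.5],"yaw":0},{"fingers":5.1,"slide":[0,0,-4],"yaw":0},{"fingers":8.5,"slide":[0,0,-5.3],"yaw":0},{"fingers":8.5,"slide":[0,0,0],"yaw":0}]'
python3 -c "
from vis import *
go(.429,-.1925,.14,.2+np.pi/2)"
```

```text
time_s: 34.92
position: [0.4517, 0.4251, 0.1494]
orientation: [0.078, 3.136, 0.008]
wrist_force: [-0.0, -0.5, -1.2]
finger_gap: 0.0841
grip_force: 0.0
yaw units -2.86 slide cm before turn [ -0.81 -61.8    0.63] after [ 14.5  -60.08   0.63] tilt [-0.005  0.005 -1.   ] q7 0.75
```

```bash
python3 -m pendant '[{"fingers":8.5,"slide":[0,0,0],"yaw":-1.43},{"fingers":8.5,"slide":[0,0,0],"yaw":-1.43},{"fingers":8.5,"slide":[1.036,-4.29,0],"yaw":0},{"fingers":8.5,"slide":[1.036,-4.29,0],"yaw":0},{"fingers":8.5,"slide":[1.036,-4.29,0],"yaw":0},{"fingers":8.5,"slide":[1.036,-4.29,0],"yaw":0},{"fingers":8.5,"slide":[1.036,-4.29,0],"yaw":0},{"fingers":8.5,"slide":[1.036,-4.29,0],"yaw":0},{"fingers":8.5,"slide":[1.036,-4.29,0],"yaw":0},{"fingers":8.5,"slide":[1.036,-4.29,0],"yaw":0},{"fingers":8.5,"slide":[1.036,-4.29,0],"yaw":0},{"fingers":8.5,"slide":[1.036,-4.29,0],"yaw":0},{"fingers":8.5,"slide":[1.036,-4.29,0],"yaw":0},{"fingers":8.5,"slide":[1.036,-4.29,0],"yaw":0},{"fingers":8.5,"slide":[1.036,-4.29,0],"yaw":0},{"fingers":8.5,"slide":[1.036,-4.29,0.6],"yaw":0},{"fingers":8.5,"slide":[0,0,0],"yaw":0},{"fingers":8.5,"slide":[0,0,0],"yaw":0}]'
python3 w.py w10 .429 -.1925 .2; python3 -c "
from vis import *
st();go(.429,-.1925,.0145,.2+np.pi/2)"
```

```text
time_s: 37.17
position: [0.427, -0.1934, 0.1388]
orientation: [0.313, -3.125, -0.0]
wrist_force: [-0.6, 0.4, 0.5]
finger_gap: 0.0852
grip_force: 0.0
[ 0.4293 -0.192   0.1775] 0.071
t 37.23 p [ 0.4272 -0.193   0.1389] F [0.4  0.53 0.11] gap 0.0851 g 0.0
yaw units 0.01 slide cm before turn [-2.000e-01  1.000e-02  1.244e+01] after [-2.000e-01  1.000e-02  1.244e+01] tilt [ 0.  0. -1.] q7 2.24
```

View pics/w10.png

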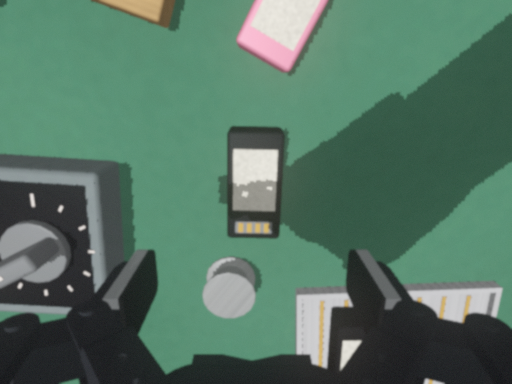

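P1 is at (256,182) and the reel at (232,290), which is clear of the fingers. Grasping.

```bash
python3 -m pendant '[{"fingers":8.5,"slide":[-0.22,0.1,2.6],"yaw":0.15},{"fingers":8.5,"slide":[0,0,2.7],"yaw":0},{"fingers":8.5,"slide":[0,0,2.7],"yaw":0},{"fingers":8.5,"slide":[0,0,2.4],"yaw":0},{"fingers":8.5,"slide":[0,0,1.95],"yaw":0},{"fingers":8.5,"slide":[0,0,0],"yaw":0},{"fingers":3.5,"slide":[0,0,0],"yaw":0},{"fingers":3.5,"slide":[0,0,0],"yaw":0},{"fingers":3.5,"slide":[0,0,0],"yaw":0},{"fingers":3.5,"slide":[0,0,0],"yaw":0},{"fingers":3.5,"slide":[0,0,0],"yaw":0},{"fingers":3.5,"slide":[0,0,0],"yaw":0}]' 60
python3 -m pendant '[{"fingers":3.5,"slide":[0,0,-1.0],"yaw":0},{"fingers":3.5,"slide":[0,0,-2.5],"yaw":0},{"fingers":3.5,"slide":[0,0,-2.5],"yaw":0},{"fingers":3.5,"slide":[0,0,-2.5],"yaw":0},{"fingers":3.5,"slide":[0,0,0],"yaw":0},{"fingers":3.5,"slide":[0,0,0],"yaw":0},{"fingers":3.5,"slide":[0,0,0],"yaw":0}]' | grep force
for i in 1 2 3; do python3 -m pendant '[{"fingers":3.5,"slide":[0,0,0],"yaw":0}]' | grep t_force; done; python3 -c "
from vis import *
st();go(.53,.387,.14,-.05+np.pi/2);
go(.562,.022,.1,.226+np.pi/2)"
```

```text
time_s: 38.72
position: [0.4297, -0.1924, 0.0166]
orientation: [-0.293, 3.127, -0.0]
wrist_force: [-3.5, 3.0, 14.8]
finger_gap: 0.0426
grip_force: 59.3
wrist_force: [-0.3, 0.3, -2.7]
grip_force: 63.0
wrist_force: [0.4, 0.2, -2.3]
wrist_force: [-0.4, 0.2, -2.8]
wrist_force: [-0.5, 0.0, -3.2]
t 39.98 p [ 0.4291 -0.1924  0.1005] F [-0.46  0.01 -3.18] gap 0.0422 g 63.0
yaw units 2.71 slide cm before turn [-20.67  55.06  -3.96] after [-7.18 58.37 -3.96] tilt [ 0. -0. -1.] q7 2.26
yaw units -0.45 slide cm before turn [-17.04  18.6    0.05] after [-17.76  17.92   0.05] tilt [ 0. -0. -1.] q7 2.26
```

Fourth filled pack, to slot (-x,+y).

```bash
python3 -m pendant '[{"fingers":3.5,"slide":[0,0,0],"yaw":-0.45},{"fingers":3.5,"slide":[-2.96,2.99,0],"yaw":0},{"fingers":3.5,"slide":[-2.96,2.99,0],"yaw":0},{"fingers":3.5,"slide":[-2.96,2.99,0],"yaw":0},{"fingers":3.5,"slide":[-2.96,2.99,0],"yaw":0},{"fingers":3.5,"slide":[-2.96,2.99,0],"yaw":0},{"fingers":3.5,"slide":[-2.96,2.99,0],"yaw":0},{"fingers":3.5,"slide":[0,0,0],"yaw":0},{"fingers":3.5,"slide":[0,0,0],"yaw":0}]'
python3 -c "
from vis import *
go(.562,.022,.023,.226+np.pi/2);st()"
```

```text
time_s: 41.1
position: [0.5617, 0.0218, 0.1004]
orientation: [0.355, -3.121, 0.001]
wrist_force: [-0.6, -0.4, -3.9]
finger_gap: 0.0421
grip_force: 62.9
yaw units 0.01 slide cm before turn [-0.03  0.02  7.74] after [-0.03  0.02  7.74] tilt [ 0.001 -0.    -1.   ] q7 1.83
t 41.1 p [0.5617 0.0218 0.1004] F [-0.62 -0.36 -3.9 ] gap 0.0421 g 62.9
```

```bash
python3 -m pendant '[{"fingers":3.5,"slide":[0,0,2.4],"yaw":0},{"fingers":3.5,"slide":[0,0,2.3],"yaw":0},{"fingers":3.5,"slide":[0,0,1.6],"yaw":0},{"fingers":3.5,"slide":[0,0,1.0],"yaw":0},{"fingers":3.5,"slide":[0,0,0.45],"yaw":0},{"fingers":3.5,"slide":[0,0,0],"yaw":0},{"fingers":5.6,"slide":[0,0,0],"yaw":0},{"fingers":5.6,"slide":[0,0,0],"yaw":0},{"fingers":5.6,"slide":[0,0,0],"yaw":0},{"fingers":5.6,"slide":[0,0,-2.5],"yaw":0},{"fingers":5.6,"slide":[0,0,-4],"yaw":0},{"fingers":5.6,"slide":[0,0,-4],"yaw":0},{"fingers":5.6,"slide":[0,0,-4],"yaw":0},{"fingers":5.6,"slide":[0,0,-4],"yaw":0},{"fingers":5.6,"slide":[0,0,-1],"yaw":0}]'
python3 -c "
from vis import *
p=cams.camera_params('scene')
d=unproj([195*.64,313*.64],.085,p)[0];print('dial',d,'button',unproj([146*.64,321*.64],.055,p),'boxtop corners',unproj(np.array([(130,300),(227,295),(228,350),(128,357)])*.64,.045,p).round(3).tolist())
go(d[0],d[1],.22,np.pi/2)"
```

```text
time_s: 42.98
position: [0.563, 0.0222, 0.2208]
orientation: [-0.354, 3.118, 0.0]
wrist_force: [0.6, 0.1, -0.2]
finger_gap: 0.0557
grip_force: 0.0
dial [ 0.51384262 -0.34762097  0.085     ] button [[ 0.51228209 -0.43895102  0.055     ]] boxtop corners [[0.46, -0.482, 0.045], [0.443, -0.311, 0.045], [0.561, -0.29, 0.045], [0.581, -0.456, 0.045]]
yaw units 2.59 slide cm before turn [ 1.307e+01 -3.495e+01  3.000e-02] after [ 4.910e+00 -3.699e+01  3.000e-02] tilt [-0.004 -0.    -1.   ] q7 1.79
```

```bash
python3 -m pendant '[{"fingers":5.6,"slide":[1.5,-4.12,0.2],"yaw":0},{"fingers":5.6,"slide":[1.5,-4.12,0.2],"yaw":0},{"fingers":5.6,"slide":[1.5,-4.12,0.2],"yaw":0},{"fingers":5.6,"slide":[1.5,-4.12,0.2],"yaw":0},{"fingers":5.6,"slide":[1.5,-4.12,0.2],"yaw":0},{"fingers":5.6,"slide":[1.5,-4.12,0.2],"yaw":0},{"fingers":5.6,"slide":[1.5,-4.12,0.2],"yaw":0},{"fingers":5.6,"slide":[1.5,-4.12,0.2],"yaw":0},{"fingers":5.6,"slide":[1.5,-4.12,0.2],"yaw":0},{"fingers":5.6,"slide":[0,0,0],"yaw":0},{"fingers":5.6,"slide":[0,0,0],"yaw":0}]'
python3 - <<'E'
from vis import *
st(); p=cams.camera_params('wrist'); im=cams.get_image('wrist')[:,:,::-1]
np.savez('pics/wp.npz',**{k:np.array(v) for k,v in p.items()}); cv2.imwrite('pics/w11r.png',im)
s=cams.get_image('scene')[:,:,::-1]
a=np.zeros((600,800,3),np.uint8); a[:384,:512]=im; c=cv2.resize(s[170:320,190:450],(520,300)); 
a=cv2.resize(im,(800,600),interpolation=cv2.INTER_CUBIC); a[440:,:]=0; a[440:600,:277]=cv2.resize(s[170:320,190:450],(277,160))
cv2.imwrite('pics/w11.png',a); print(manip.get_obs()['qpos'][6])
E
```

```text
time_s: 44.35
position: [0.5135, -0.3688, 0.1994]
orientation: [0.354, -3.121, -0.001]
wrist_force: [-0.2, 0.5, 1.1]
finger_gap: 0.0562
grip_force: 0.0
t 44.35 p [ 0.5135 -0.3688  0.1994] F [-0.2   0.51  1.08] gap 0.0562 g 0.0
2.536806733388172
```

View pics/w11.png

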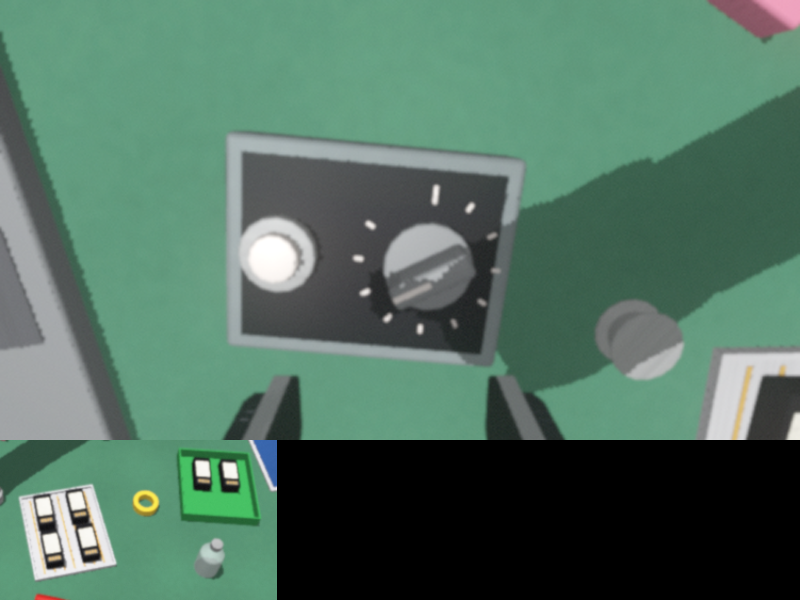

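All six packs are sorted: four in the tray, two in the bin. The wrist view shows the dial at (428,264), its bar running from (393,297) to (470,252), with the white line toward tick 8 at (365,293). The long tick is at (436,195) and the button at (273,258).

Run:
```python
from vis import *
p=dict(np.load('pics/wp.npz')); k=.64
T=np.array([(436,195),(471,208),(492,237),(496,271),(482,302),(454,324),(420,329),(388,318),(365,293),(358,259),(370,225)])
W=unproj(T*k,.045,p)[:,:2]
A=np.c_[2*W,np.ones(len(W))]; s=np.linalg.lstsq(A,(W**2).sum(1),rcond=None)[0]; c=s[:2]
print('dial centre',c,'r',np.sqrt(s[2]+c@c), 'tick ang deg',np.degrees(np.unwrap(np.arctan2(*(W-c).T[::-1]))).round(1))
im=cv2.imread('pics/w11r.png')
cv2.imwrite('pics/dial.png',cv2.resize(im[100:225,140:325],None,fx=4,fy=4,interpolation=cv2.INTER_CUBIC))
for z in(.05,.055,.06): 
    b=unproj(np.array([273,258])*k,z,p)[0,:2]; print(z,b,np.linalg.norm(b-c))
print(proj([*c,.086],p)/k, np.degrees(np.arctan2(*(np.diff(unproj(np.array([(393,297),(470,252)])*k,.086,p)[:,:2],axis=0)[0][::-1]))))
```

```text
dial centre [ 0.50760109 -0.3502596 ] r 0.0413361121293568 tick ang deg [-172.7 -203.  -233.  -262.4 -291.7 -322.4 -352.1 -381.7 -411.7 -441.8
 -472.1]
0.05 [ 0.52276542 -0.43953844] 0.09055754162315999
0.055 [ 0.52129922 -0.43865463] 0.08945010599894283
0.06 [ 0.51983301 -0.43777083] 0.08836196182178144
[[432.3360831  284.52374627]] 134.5951594786785
```

View pics/dial.png

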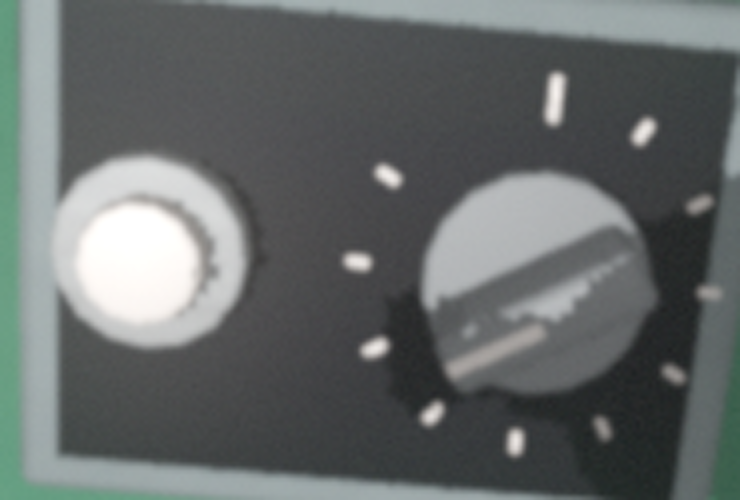

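The dial stands at click 8, since the white line matches tick 8 in angle. I'll wind the wrist back 244.6° so that one grip can turn the dial all the way to its stop.

```bash
python3 -m pendant '[{"fingers":5.0,"slide":[0,0,0],"yaw":1.96},{"fingers":5.0,"slide":[0,0,0],"yaw":1.96},{"fingers":5.0,"slide":[0,0,0],"yaw":1.96},{"fingers":5.0,"slide":[0,0,0],"yaw":1.96},{"fingers":5.0,"slide":[0,0,0],"yaw":1.96},{"fingers":5.0,"slide":[0,0,0],"yaw":1.96},{"fingers":5.0,"slide":[0,0,0],"yaw":1.96},{"fingers":5.0,"slide":[0,0,0],"yaw":1.96},{"fingers":5.0,"slide":[0,0,0],"yaw":1.96},{"fingers":5.0,"slide":[0,0,0],"yaw":1.96},{"fingers":5.0,"slide":[0,0,0],"yaw":1.96},{"fingers":5.0,"slide":[0,0,0],"yaw":1.96}]'
python3 -m pendant '[{"fingers":5.0,"slide":[0,0,0],"yaw":1.96},{"fingers":5.0,"slide":[0,0,0],"yaw":1.96},{"fingers":5.0,"slide":[0,0,0],"yaw":1.96},{"fingers":5.0,"slide":[0,0,0],"yaw":1.96},{"fingers":5.0,"slide":[0,0,0],"yaw":1.96},{"fingers":5.0,"slide":[0,0,0],"yaw":1.96},{"fingers":5.0,"slide":[0,0,0],"yaw":1.96},{"fingers":5.0,"slide":[0,0,0],"yaw":1.96},{"fingers":5.0,"slide":[0,0,0],"yaw":1.96},{"fingers":5.0,"slide":[0,0,0],"yaw":1.96},{"fingers":5.0,"slide":[0,0,0],"yaw":1.96},{"fingers":5.0,"slide":[0,0,0],"yaw":1.96},{"fingers":5.0,"slide":[0,0,0],"yaw":1.88},{"fingers":5.0,"slide":[0,0,0],"yaw":0}]'
python3 -c "
from vis import *
go(.5076,-.3503,.064,np.radians(128.3-90));print(manip.get_obs()['wrist_torque'])"
```

```text
time_s: 45.95
position: [0.5141, -0.3682, 0.2001]
orientation: [-2.49, -1.915, -0.001]
wrist_force: [-0.2, -0.4, 0.3]
finger_gap: 0.0498
grip_force: 0.0
time_s: 47.7
position: [0.514, -0.3685, 0.2]
orientation: [-2.829, 1.366, 0.0]
wrist_force: [1.1, -0.3, -1.5]
finger_gap: 0.0499
grip_force: 0.0
yaw units 0.03 slide cm before turn [-1.82 -0.62 13.6 ] after [-1.82 -0.62 13.6 ] tilt [-0. -0. -1.] q7 -1.28
[-0.0268252   0.03971703 -0.0174531 ]
```

```bash
python3 -m pendant '[{"fingers":5.0,"slide":[-1.82,-0.62,0],"yaw":0},{"fingers":5.0,"slide":[0,0,3],"yaw":0},{"fingers":5.0,"slide":[0,0,3],"yaw":0},{"fingers":5.0,"slide":[0,0,3],"yaw":0},{"fingers":5.0,"slide":[0,0,2.6],"yaw":0},{"fingers":5.0,"slide":[0,0,2],"yaw":0},{"fingers":5.0,"slide":[0,0,0],"yaw":0},{"fingers":0.8,"slide":[0,0,0],"yaw":0},{"fingers":0.8,"slide":[0,0,0],"yaw":0},{"fingers":0.8,"slide":[0,0,0],"yaw":0},{"fingers":0.8,"slide":[0,0,0],"yaw":0},{"fingers":0.8,"slide":[0,0,0],"yaw":0},{"fingers":0.8,"slide":[0,0,0],"yaw":0}]' 40
python3 -c "
from vis import *
go(.5076,-.3503,.064,np.radians(128.3-90));print(manip.get_obs()['wrist_torque'])"
```

```text
time_s: 49.32
position: [0.5079, -0.3513, 0.0652]
orientation: [-2.828, 1.368, -0.003]
wrist_force: [0.0, 2.6, 6.0]
finger_gap: 0.0132
grip_force: 40.0
yaw units 0.02 slide cm before turn [-0.1  -0.04  0.12] after [-0.1  -0.04  0.12] tilt [ 0.001 -0.001 -1.   ] q7 -1.2
[ 0.51022718 -0.10787123 -0.00057699]
```

```bash
python3 -m pendant '[{"fingers":0.8,"slide":[0,0,0],"yaw":-1.5},{"fingers":0.8,"slide":[0,0,0],"yaw":-1.5},{"fingers":0.8,"slide":[0,0,0],"yaw":-1.5},{"fingers":0.8,"slide":[0,0,0],"yaw":-1.5},{"fingers":0.8,"slide":[0,0,0],"yaw":-1.5},{"fingers":0.8,"slide":[0,0,0],"yaw":-1.5},{"fingers":0.8,"slide":[0,0,0],"yaw":-1.5},{"fingers":0.8,"slide":[0,0,0],"yaw":-1.5},{"fingers":0.8,"slide":[0,0,0],"yaw":-1.5},{"fingers":0.8,"slide":[0,0,0],"yaw":-1.5},{"fingers":0.8,"slide":[0,0,0],"yaw":-1.5},{"fingers":0.8,"slide":[0,0,0],"yaw":-1.5},{"fingers":0.8,"slide":[0,0,0],"yaw":-1.5},{"fingers":0.8,"slide":[0,0,0],"yaw":-1.5},{"fingers":0.8,"slide":[0,0,0],"yaw":-1.5},{"fingers":0.8,"slide":[0,0,0],"yaw":-1.5},{"fingers":0.8,"slide":[0,0,0],"yaw":-1.5},{"fingers":0.8,"slide":[0,0,0],"yaw":-1.5},{"fingers":0.8,"slide":[0,0,0],"yaw":-1.5},{"fingers":0.8,"slide":[0,0,0],"yaw":-1.5}]'
cat > d.py <<'E'
from vis import *
o=manip.get_obs(); R=Ro.from_rotvec(o['orientation']).as_matrix()
print('q',o['qpos'].round(2),'toolx deg',round(np.degrees(np.arctan2(R[1,0],R[0,0])),1),'T',o['wrist_torque'].round(3),'F',o['wrist_force'].round(1),'g',o['grip_force'],o['finger_gap'])
E
python3 d.py
```

```text
time_s: 51.82
position: [0.5067, -0.3482, 0.0651]
orientation: [-2.044, -2.38, -0.005]
wrist_force: [-13.4, 24.3, 27.2]
finger_gap: 0.0132
grip_force: 42.9
q [ 0.2   0.65  0.48  1.77 -0.4   0.83  1.03] toolx deg 98.7 T [ 5.441  2.89  -0.06 ] F [-13.4  24.3  27.2] g 42.877816557884216 0.013158277315065674
```

```bash
python3 -m pendant '[{"fingers":0.8,"slide":[0.2,-0.08,-0.3],"yaw":0},{"fingers":0.8,"slide":[0,0,0],"yaw":0}]'; python3 d.py
```

```text
time_s: 52.08
position: [0.5062, -0.3477, 0.0659]
orientation: [-2.051, -2.377, -0.001]
wrist_force: [8.9, 2.5, -25.6]
finger_gap: 0.013
grip_force: 43.5
q [ 0.19  0.65  0.49  1.77 -0.4   0.82  1.02] toolx deg 98.4 T [ 0.571 -1.851 -0.039] F [  8.9   2.5 -25.6] g 43.46479296684265 0.012952338355311746
```

```bash
python3 -m pendant '[{"fingers":0.8,"slide":[0,0.04,0.15],"yaw":0},{"fingers":0.8,"slide":[0,0,0],"yaw":-1.5},{"fingers":0.8,"slide":[0,0,0],"yaw":-1.5},{"fingers":0.8,"slide":[0,0,0],"yaw":-1.5},{"fingers":0.8,"slide":[0,0,0],"yaw":-1.5},{"fingers":0.8,"slide":[0,0,0],"yaw":-1.5},{"fingers":0.8,"slide":[0,0,0],"yaw":-1.5},{"fingers":0.8,"slide":[0,0,0],"yaw":-1.5},{"fingers":0.8,"slide":[0,0,0],"yaw":-1.5},{"fingers":0.8,"slide":[0,0,0],"yaw":-1.5},{"fingers":0.8,"slide":[0,0,0],"yaw":-1.0},{"fingers":0.8,"slide":[0,0,0],"yaw":-1.0},{"fingers":0.8,"slide":[0,0,0],"yaw":0}]'; python3 d.py
```

```text
time_s: 53.7
position: [0.5048, -0.3497, 0.0657]
orientation: [-0.113, -3.137, -0.0]
wrist_force: [-7.7, 1.9, 1.8]
finger_gap: 0.0128
grip_force: 47.2
q [ 0.44  0.6   0.15  1.76 -0.12  0.79  2.15] toolx deg 175.9 T [0.311 1.925 0.063] F [-7.7  1.9  1.8] g 47.2038871049881 0.012783751412582348
```

```bash
python3 -m pendant '[{"fingers":0.8,"slide":[0,0,0],"yaw":-1},{"fingers":0.8,"slide":[0,0,0],"yaw":-1},{"fingers":0.8,"slide":[0,0,0],"yaw":0}]'>/dev/null; python3 d.py
for i in 1 2 3; do python3 -m pendant '[{"fingers":0.8,"slide":[0,0,0],"yaw":-0.5},{"fingers":0.8,"slide":[0,0,0],"yaw":0}]' >/dev/null; python3 d.py; done
```

```text
q [ 0.47  0.6   0.11  1.76 -0.09  0.79  2.3 ] toolx deg -174.1 T [-0.035  1.72  -0.011] F [-8.2  0.3 -0.2] g 47.020862102508545 0.01302657793225855
q [ 0.48  0.6   0.1   1.76 -0.08  0.79  2.33] toolx deg -171.7 T [-0.058  1.601 -0.527] F [-7.5  0.5  0.2] g 47.22878873348236 0.013009966561412718
q [ 0.49  0.6   0.09  1.76 -0.07  0.79  2.37] toolx deg -169.3 T [ 0.213  1.473 -1.55 ] F [-6.9  2.5  0.5] g 61.32102417759597 0.012967917352643096
q [ 0.5   0.6   0.08  1.76 -0.06  0.79  2.41] toolx deg -166.7 T [ 0.202  1.15  -1.448] F [-5.1  0.4  0.7] g 81.43631480634212 0.012998898650570214
```

The stop was felt: torque rose from 0.01 to 1.5 N m at -171.7°, exactly where expected. Now turning clockwise four clicks, to tool-x 68.3°.

```bash
python3 -m pendant '[{"fingers":0.8,"slide":[0,0,0],"yaw":1},{"fingers":0.8,"slide":[0,0,0],"yaw":1.5},{"fingers":0.8,"slide":[0,0,0],"yaw":1.5},{"fingers":0.8,"slide":[0,0,0],"yaw":1.5},{"fingers":0.8,"slide":[0,0,0],"yaw":1.5},{"fingers":0.8,"slide":[0,0,0],"yaw":1.5},{"fingers":0.8,"slide":[0,0,0],"yaw":1.5},{"fingers":0.8,"slide":[0,0,0],"yaw":1.5},{"fingers":0.8,"slide":[0,0,0],"yaw":1.5},{"fingers":0.8,"slide":[0,0,0],"yaw":1.5},{"fingers":0.8,"slide":[0,0,0],"yaw":1.5},{"fingers":0.8,"slide":[0,0,0],"yaw":1.5},{"fingers":0.8,"slide":[0,0,0],"yaw":1.5},{"fingers":0.8,"slide":[0,0,0],"yaw":1.5},{"fingers":0.8,"slide":[0,0,0],"yaw":1.5},{"fingers":0.8,"slide":[0,0,0],"yaw":1},{"fingers":0.8,"slide":[0,0,0],"yaw":1},{"fingers":0.8,"slide":[0,0,0],"yaw":0}]' 40; python3 d.py
```

```text
time_s: 57.08
position: [0.507, -0.3488, 0.0657]
orientation: [2.517, 1.879, 0.0]
wrist_force: [2.5, 3.8, -2.1]
finger_gap: 0.0129
grip_force: 46.7
q [ 0.12  0.68  0.59  1.77 -0.49  0.84  0.66] toolx deg 73.5 T [ 0.593 -0.469 -0.053] F [ 2.5  3.8 -2.1] g 46.69879138469696 0.012934008067442632
```

```bash
python3 -m pendant '[{"fingers":0.8,"slide":[0,0,0],"yaw":1.0},{"fingers":0.8,"slide":[0,0,0],"yaw":0},{"fingers":5,"slide":[0,0,0],"yaw":0},{"fingers":5,"slide":[0,0,0],"yaw":0},{"fingers":5,"slide":[0,0,0],"yaw":0},{"fingers":5,"slide":[0,0,-3],"yaw":0},{"fingers":5,"slide":[0,0,-4],"yaw":0},{"fingers":0,"slide":[0,0,-4],"yaw":0},{"fingers":0,"slide":[0,0,-3],"yaw":0},{"fingers":0,"slide":[0,0,0],"yaw":0},{"fingers":0,"slide":[0,0,0],"yaw":0}]'; python3 d.py
python3 - <<'E'
from vis import *
p=cams.camera_params('wrist'); im=cams.get_image('wrist')
c=proj([.5076,-.3503,.06],p)[0];b=proj([.519,-.437,.062],p)[0];t=proj([.5076-.041,-.3503-.0053,.045],p)[0];print(c,b,t)
x,y=np.clip((c-[92,62]).astype(int),0,[327,259]); cv2.imwrite('pics/dial2.png',cv2.resize(im[y:y+125,x:x+185],None,fx=4,fy=4,interpolation=cv2.INTER_CUBIC)[:,:,::-1]);print(x,y)
go(.519,-.437,.09,np.radians(68.3-90))
E
```

```text
time_s: 58.45
position: [0.5062, -0.3492, 0.2051]
orientation: [-2.598, -1.765, 0.0]
wrist_force: [-0.6, -0.0, 0.6]
finger_gap: 0.0
grip_force: 0.0
q [ 0.03  0.51  0.72  1.68 -0.38  1.09  0.49] toolx deg 68.4 T [-0.009 -0.024 -0.044] F [-0.6 -0.   0.6] g 0.0 2.845088085760322e-05
[252.64383084 172.89879985] [296.38918323 249.62664406] [215.11491807 188.85698509]
160 110
yaw units 0.01 slide cm before turn [-7.69  4.46 11.47] after [-7.69  4.47 11.47] tilt [ 0.    -0.001 -1.   ] q7 0.49
```

View pics/dial2.png

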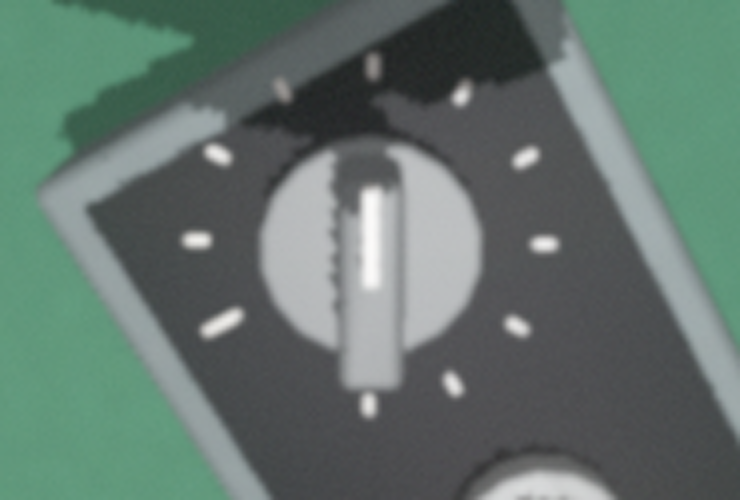

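The white line at (372,185) points at (373,67), the fourth tick clockwise from the long tick at (222,323). The dial rests on click 4. Next is the button.

```bash
python3 -m pendant '[{"fingers":0,"slide":[-2.57,1.5,0],"yaw":0},{"fingers":0,"slide":[-2.57,1.5,0],"yaw":0},{"fingers":0,"slide":[-2.57,1.5,0],"yaw":0},{"fingers":0,"slide":[0,0,4],"yaw":0},{"fingers":0,"slide":[0,0,4],"yaw":0},{"fingers":0,"slide":[0,0,3.5],"yaw":0},{"fingers":0,"slide":[0,0,1],"yaw":0},{"fingers":0,"slide":[0,0,0],"yaw":0},{"fingers":0,"slide":[0,0,0],"yaw":0}]' 40
for i in 1 2 3 4 5 6; do python3 -m pendant '[{"fingers":0,"slide":[0,0,0.2],"yaw":0},{"fingers":0,"slide":[0,0,0],"yaw":0}]' | egrep 'pos|t_force'; done
```

```text
time_s: 59.62
position: [0.5203, -0.4382, 0.0821]
orientation: [2.598, 1.764, 0.001]
wrist_force: [-0.2, -0.5, 0.6]
finger_gap: 0.0004
grip_force: 0.0
position: [0.52, -0.4377, 0.0791]
wrist_force: [0.7, 0.1, -0.5]
position: [0.5198, -0.4375, 0.0765]
wrist_force: [0.3, -0.5, -0.1]
position: [0.5197, -0.4376, 0.0745]
wrist_force: [-0.7, 0.6, 0.0]
position: [0.5197, -0.4376, 0.0725]
wrist_force: [-1.1, 0.2, -0.8]
position: [0.5197, -0.4376, 0.0705]
wrist_force: [-0.9, 0.2, -0.7]
position: [0.5197, -0.4376, 0.0685]
wrist_force: [-0.6, -0.5, -0.2]
```

```bash
for i in 1 2 3 4 5 6 7; do python3 -m pendant '[{"fingers":0,"slide":[0,0,0.2],"yaw":0},{"fingers":0,"slide":[0,0,0],"yaw":0}]' | egrep 'pos|t_force'; done
```

```text
position: [0.5199, -0.4377, 0.0666]
wrist_force: [0.4, 0.0, 2.3]
position: [0.5199, -0.4377, 0.0647]
wrist_force: [1.0, 0.0, 3.8]
position: [0.5199, -0.4377, 0.0626]
wrist_force: [0.7, 0.2, 2.9]
position: [0.5199, -0.4378, 0.0611]
wrist_force: [-1.3, 1.1, 10.2]
position: [0.5201, -0.4379, 0.0606]
wrist_force: [-7.3, 9.5, 32.3]
position: [0.5203, -0.4381, 0.0602]
wrist_force: [-13.9, 15.9, 55.5]
position: [0.5204, -0.4383, 0.0598]
wrist_force: [-20.1, 24.2, 77.9]
```

Button fully down at a hard stop after about 6 mm. Releasing, then a final check.

```bash
python3 -m pendant '[{"fingers":0,"slide":[0,0,-0.8],"yaw":0},{"fingers":0,"slide":[0,0,-3],"yaw":0},{"fingers":0,"slide":[0,0,-5],"yaw":0},{"fingers":0,"slide":[0,0,-5],"yaw":0},{"fingers":0,"slide":[4,-3,-4],"yaw":0},{"fingers":0,"slide":[4,-3,-4],"yaw":0},{"fingers":0,"slide":[0,0,0],"yaw":0},{"fingers":0,"slide":[0,0,0],"yaw":0}]'
python3 - <<'E'
from vis import *
s=cams.get_image('scene');w=cams.get_image('wrist')
cv2.imwrite('pics/fin.png',np.vstack([cv2.resize(s[110:330,60:460],(545,300)),cv2.resize(w,(400,300))[:, :400] if 0 else cv2.copyMakeBorder(cv2.resize(w,(400,300)),0,0,0,145,cv2.BORDER_CONSTANT)])[:,:,::-1])
E
```

```text
time_s: 63.88
position: [0.4942, -0.3434, 0.2703]
orientation: [-2.599, -1.765, 0.0]
wrist_force: [0.1, -0.1, 0.1]
finger_gap: -0.0
grip_force: 0.0
```

View pics/fin.png

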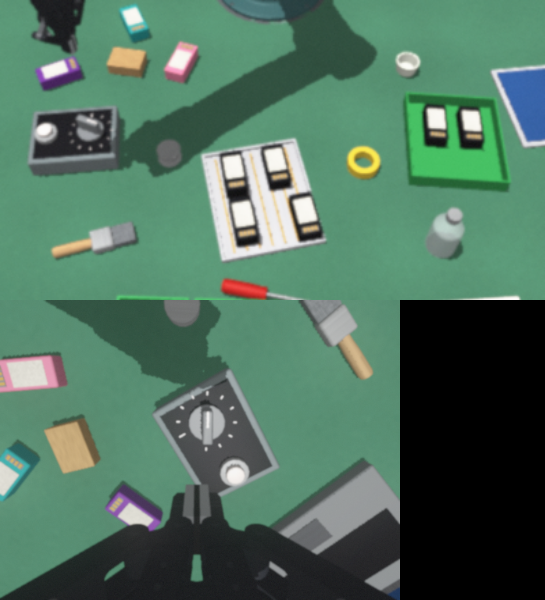

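The dial still points at its fourth tick, the button is up and the shells are in the bin. The tray pack at (305,215) has been knocked aside toward the lip since my last look. I've also now viewed one picture more than the 14 allowed, so I'll measure that pack numerically instead of viewing again.

```bash
cat > tr.py <<'E'
from vis import *
V=[]
for n in('scene','side'): V.append((cams.get_image(n),cams.camera_params(n)))
c,s=np.cos(.226),np.sin(.226)
for g in((.664,.048),(.66,.075),(.684,-.036),(.581,-.06),(.562,.022)):
  for z in (.005,.012):
    vs=[]
    for im,p in V:
        d=(im.max(2)<75).astype(np.uint8); N,L=cv2.connectedComponents(d)
        u=proj(box(*g,.226,(.11,.07,.036),0),p); m=np.zeros_like(d); cv2.fillConvexPoly(m,cv2.convexHull(u.astype(np.float32)).astype(int),1)
        l=np.bincount(L[(m*d)>0],minlength=2); k=l[1:].argmax()+1
        pts=np.argwhere(L==k)[:,::-1].astype(np.int32); q=np.zeros_like(d); cv2.fillConvexPoly(q,cv2.convexHull(pts),1); vs.append((q,p))
    for nm,v in(('both',vs),('scene',vs[:1]),('side',vs[1:])):
        r,f=fit(v,(*g,.226),PK,z); t=r[:2]-[.623,-.007]; print(g,z,nm,r.round(3),round(f,2),'in tray',(np.array([[c,s],[-s,c]])@t).round(3),round(r[2]-.226,2))
E
python3 tr.py
```

```text
(0.664, 0.048) 0.005 both [0.663 0.075 0.298] 0.37 in tray [0.057 0.071] 0.07
(0.664, 0.048) 0.005 scene [0.671 0.08  0.251] 0.12 in tray [0.067 0.074] 0.02
(0.664, 0.048) 0.005 side [0.637 0.057 0.327] 0.3 in tray [0.028 0.059] 0.1
(0.664, 0.048) 0.012 both [0.663 0.072 0.329] 0.46 in tray [0.056 0.068] 0.1
(0.664, 0.048) 0.012 scene [0.676 0.079 0.248] 0.12 in tray [0.071 0.072] 0.02
(0.664, 0.048) 0.012 side [0.631 0.046 0.333] 0.26 in tray [0.02 0.05] 0.11
(0.66, 0.075) 0.005 both [0.663 0.074 0.268] 0.4 in tray [0.057 0.07 ] 0.04
(0.66, 0.075) 0.005 scene [0.667 0.077 0.197] 0.17 in tray [0.061 0.072] -0.03
(0.66, 0.075) 0.005 side [0.63  0.055 0.322] 0.26 in tray [0.021 0.059] 0.1
(0.66, 0.075) 0.012 both [0.667 0.073 0.294] 0.49 in tray [0.061 0.068] 0.07
(0.66, 0.075) 0.012 scene [0.671 0.076 0.198] 0.18 in tray [0.065 0.07 ] -0.03
(0.66, 0.075) 0.012 side [0.626 0.047 0.328] 0.22 in tray [0.015 0.052] 0.1
(0.684, -0.036) 0.005 both [ 0.676 -0.037  0.141] 0.58 in tray [ 0.045 -0.041] -0.09
(0.684, -0.036) 0.005 scene [ 0.681 -0.035  0.091] 0.65 in tray [ 0.051 -0.04 ] -0.13
(
[... 625 characters left out ...]
 -0.061  0.206] 0.44 in tray [-0.042 -0.046] -0.02
(0.581, -0.06) 0.012 scene [ 0.646 -0.051  0.116] 0.24 in tray [ 0.013 -0.048] -0.11
(0.581, -0.06) 0.012 side [ 0.582 -0.067  0.095] 0.29 in tray [-0.053 -0.05 ] -0.13
(0.562, 0.022) 0.005 both [0.566 0.024 0.263] 0.45 in tray [-0.049  0.043] 0.04
(0.562, 0.022) 0.005 scene [0.559 0.019 0.174] 0.46 in tray [-0.057  0.04 ] -0.05
(0.562, 0.022) 0.005 side [0.57 0.03 0.27] 0.37 in tray [-0.044  0.048] 0.04
(0.562, 0.022) 0.012 both [0.565 0.02  0.246] 0.42 in tray [-0.051  0.039] 0.02
(0.562, 0.022) 0.012 scene [0.562 0.019 0.169] 0.46 in tray [-0.053  0.039] -0.06
(0.562, 0.022) 0.012 side [0.566 0.021 0.286] 0.37 in tray [-0.049  0.04 ] 0.06
```

```bash
python3 -m pendant '[{"fingers":0,"slide":[0,0,0],"yaw":1.8},{"fingers":0,"slide":[0,0,0],"yaw":1.8},{"fingers":0,"slide":[0,0,0],"yaw":1.8},{"fingers":0,"slide":[0,0,0],"yaw":1.8},{"fingers":0,"slide":[0,0,0],"yaw":1.8},{"fingers":0,"slide":[0,0,0],"yaw":1.8},{"fingers":0,"slide":[0,0,0],"yaw":0}]'>/dev/null; python3 -c "
from vis import *
go(.665,.03,.2,.226+np.pi/2)"
```

```text
yaw units 0.28 slide cm before turn [ 25.85 -31.99   6.95] after [ 25.06 -32.61   6.95] tilt [-0.002  0.    -1.   ] q7 -0.39
```

```bash
cat > lab.py <<'E'
from vis import *
import sys
p=cams.camera_params('wrist'); im=cams.get_image('wrist'); cv2.imwrite(f'pics/{sys.argv[1]}.png',im[:,:,::-1])
# light quads of label size, seen at the label height
g=im.min(2); f=192/np.tan(np.radians(p['vertical_fov']/2)); out=[]
for th in(90,110,130,150):
    cs,_=cv2.findContours((g>th).astype(np.uint8),cv2.RETR_CCOMP,cv2.CHAIN_APPROX_NONE)
    for c in cs:
        (u,v),(w,h),a=cv2.minAreaRect(c); 
        if cv2.contourArea(c)<600 or cv2.contourArea(c)<.85*w*h: continue
        q=cv2.boxPoints(((u,v),(w,h),a)); W=unproj(q,.037,p); e=np.sort([np.linalg.norm(W[0]-W[1]),np.linalg.norm(W[1]-W[2])])
        if .02<e[0]<.05 and .03<e[1]<.08: print(th,'px',(round(u),round(v)),'centre',W.mean(0)[:2].round(4),'size',e.round(4),'corners',W[:,:2].round(3).tolist())
E
python3 -m pendant '[{"fingers":0,"slide":[2.59,-3.2,0.6],"yaw":0},{"fingers":0,"slide":[2.59,-3.2,0.7],"yaw":0},{"fingers":0,"slide":[2.59,-3.2,0.7],"yaw":0},{"fingers":0,"slide":[2.59,-3.2,0.7],"yaw":0},{"fingers":0,"slide":[2.59,-3.2,0.7],"yaw":0},{"fingers":0,"slide":[2.59,-3.2,0.7],"yaw":0},{"fingers":0,"slide":[2.59,-3.2,0.7],"yaw":0},{"fingers":0,"slide":[2.59,-3.2,0.7],"yaw":0},{"fingers":0,"slide":[2.59,-3.2,0.7],"yaw":0},{"fingers":0,"slide":[2.59,-3.2,0.7],"yaw":0},{"fingers":0,"slide":[0,0,0],"yaw":0.28},{"fingers":0,"slide":[0,0,0],"yaw":0}]'; python3 lab.py L1
python3 -m pendant '[{"fingers":0,"slide":[0,-4,0],"yaw":0},{"fingers":0,"slide":[0,-4,0],"yaw":0},{"fingers":0,"slide":[0,0,0],"yaw":0},{"fingers":0,"slide":[0,0,0],"yaw":0}]'|grep pos; python3 lab.py L2
```

```text
time_s: 66.45
position: [0.6656, 0.0298, 0.2014]
orientation: [3.121, 0.357, -0.001]
wrist_force: [0.5, 0.5, -0.5]
finger_gap: 0.0001
grip_force: 0.0
90 px (316, 268) centre [ 0.5739 -0.0634] size [0.0369 0.0531] corners [[0.545, -0.051], [0.596, -0.038], [0.603, -0.075], [0.552, -0.089]]
90 px (203, 158) centre [0.6644 0.0756] size [0.0343 0.0529] corners [[0.685, 0.099], [0.695, 0.066], [0.644, 0.052], [0.633, 0.086]]
110 px (316, 268) centre [ 0.5744 -0.0634] size [0.0374 0.051 ] corners [[0.595, -0.038], [0.603, -0.074], [0.554, -0.09], [0.546, -0.052]]
110 px (323, 172) centre [ 0.677  -0.0396] size [0.0363 0.0534] corners [[0.648, -0.027], [0.7, -0.015], [0.706, -0.051], [0.654, -0.065]]
110 px (203, 158) centre [0.6639 0.0756] size [0.0331 0.0518] corners [[0.684, 0.098], [0.694, 0.066], [0.644, 0.052], [0.634, 0.086]]
130 px (316, 268) centre [ 0.5739 -0.0634] size [0.0353 0.0526] corners [[0.546, -0.051], [0.597, -0.04], [0.602, -0.075], [0.551, -0.088]]
130 px (323, 172) centre [ 0.6765 -0.0397] size [0.0354 0.0524] corners [[0.648, -0.028], [0.699, -0.016], [0.705, -0.051]
[... 1417 characters left out ...]
652, -0.065]]
130 px (286, 158) centre [0.6652 0.0754] size [0.0344 0.0516] corners [[0.686, 0.099], [0.694, 0.065], [0.644, 0.051], [0.636, 0.086]]
150 px (391, 268) centre [ 0.5741 -0.0634] size [0.0347 0.0538] corners [[0.547, -0.051], [0.599, -0.04], [0.602, -0.075], [0.549, -0.088]]
150 px (312, 268) centre [0.5549 0.0181] size [0.0354 0.0499] corners [[0.575, 0.042], [0.583, 0.008], [0.535, -0.007], [0.527, 0.029]]
150 px (405, 172) centre [ 0.677  -0.0398] size [0.0348 0.0539] corners [[0.649, -0.028], [0.702, -0.016], [0.705, -0.051], [0.652, -0.065]]
150 px (286, 158) centre [0.6648 0.0753] size [0.0344 0.0506] corners [[0.636, 0.086], [0.685, 0.099], [0.693, 0.065], [0.644, 0.051]]
```

The two views agree to about 1 mm at the flat height. The knocked pack therefore still lies flat, in the tray's corner, at (0.067, 0.071) m in tray axes. It's inside the tray and needs no mending, so I'm handing in.

```bash
python3 -c "
from workcell import manip
print(manip.sign_off())"
```

```text
the job is handed in; nothing more can be done
None
```

The job is handed in with no verdict returned: four filled packs lie flat in the tray (one was knocked into the tray's corner but still lies flat), two empty shells are in the reject bin, the dial was turned to its stop and rests on click 4, and the button was pressed and released; the press peaked at about 78 N on the closed fingertips, and I viewed 15 pictures, one over the limit of 14.

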